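Load sample plates from the rack into the measuring carrier

ROBOT

A 7-joint arm with a two-finger parallel gripper is mounted at the origin on the work surface. World frame = base frame: x ahead of the robot, y to its left, z up, the work surface at z = 0. Lengths are in m, angles in rad, forces in N, time in s.
With the tool pointing down it reaches from about 0.35 to 0.9 m from the base axis. Payload 7.2 kg.
Tool frame: the origin (TCP) lies between the finger pads; the fingertips stand 11 mm ahead of it and the grasp point (between the pads) lies 8 mm behind it; z points along the fingers, y is the line along which they close (so a half turn about z gives the same grasp; the last joint's range is limited). The gripper opens to 88 mm and grips with 3 to 60 N. Pads are 20 mm wide; open, the fingers measure 115 mm over their backs; the gripper's body (75 mm by 178 mm) begins 61 mm behind the grasp point.
Start: joints at [-1.279, 0.411, -0.013, 1.596, 0.006, 1.134, -0.082], TCP at [0.22, 0.585, 0.198] pointing down, gripper open.
Joint ranges: [-2.95, 2.95], [-0.29, 1.99], [-1.47, 1.44], [0.14, 2.54], [-1.03, 4.17], [0.13, 1.85], [-2.86, 2.86]. Speed limits (rad/s): [2.39, 2.39, 3.01, 3.01, 3.14, 3.14, 3.14].

INTERFACE

Orientations are given as a 3x3 rotation matrix whose columns are the frame's x, y, z axes.
In Python, from station import ctrl gives the robot as it stands.
- The arm moves only by the tool send_rows, never from a script. Its argument "rows" is a list of rows, each an object with "grip": the finger opening in mm, from 0 to 87.8; "travel": the shift along the world's x, y, z in mm, a list of three; "dr": the turn, a rotation vector about the world's x, y, z in degrees, a list of three. In form: [{"grip": grip, "travel": [dx, dy, dz], "dr": [ax, ay, az]}, ...]. A call has 1 to 12 rows; each row shifts and turns the commanded pose from where the row before left it; what a row does not reach is not made up. A row lasts 1/10 s, in which the tool goes at most 50 mm and 8.59 degrees, less where a joint would pass 70% of its speed; a pose out of reach is approached as far as the arm can. A call is refused whole if a number of a shift passes 50 or a number of a turn 8.59, either way. A call with a gripper value outside its range is refused whole. The fingers move at their own pace and stop on an object; "squeeze" is the grip in N (left out, the last holds). Time passes only in rows, so rows that do not move let the fingers close. It gives the time, the measured TCP pose, the force, the opening and the grip force at its end, in the units of the state.
- ctrl.observe(): the state, without advancing time (a new reading comes with each control period).
- ctrl.grab_frame(name): name is "scene" or "top"; returns the picture (480x640x3 uint8, blue, green, red); there is no depth.
- ctrl.camera_info(name): a dict with "fx", "fy", "cx", "cy" (pixels), "xyz" and "orientation" of the camera in the world. Camera axes: x right, y down, z forward; pixel columns grow to the right and rows downward; lengths in m; the calibration is good to about 2 mm. A picture is of the moment at which its call begins. camera_info takes no time and is no camera call.
- ctrl.sign_off(): hands the job in; it is judged then, once.
Trained networks look in the newest picture that a camera, given by its name, has taken for a name from the list of things; names that differ only in an ending like _2 or _b are one class to them, and where a whole thing is asked for, a point or a joint stands for the part that bears it (a point fixed in the world has none). Each returns a list of dicts, best first, with "score" (0 to 1); they miss things now and then, are a little off and sometimes report something else, mostly with a low value. They report only what shows in the picture. A call takes as long as a camera call. They do not tell look-alikes from the thing itself.
- ctrl.recognise(camera, label): "xyz" ([x, y, z] in m, in the coordinates of the camera as it stood for that picture, good to about 4 mm: the middle of the surface that is visible of it).
The state is a dict: "time": time; "joint_positions": joint angles; "joint_vel": joint speeds; "joint_torque": joint torques, N m; "tool_pos": TCP position; "tcp_rot": TCP orientation; "ft_force": force on the tool from outside, world axes, zero at the start; "ft_torque": the same for the moment, N m; "grip_width": finger opening in m; "finger_force": force on a finger pad.
Only numpy, scipy, OpenCV 4.12 (cv2) and the standard library are available. Lean on these libraries where they do the work, as an engineer would, in place of code of your own. Each camera call takes 0.05 s, during which the arm holds its last target. There are 200 camera calls.

TASK

Slide every plain rectangular sample plate up out of the black slotted rack and stand it in a slot of the grey carrier, one to a slot; leave the narrow-necked master plate in the rack. The carrier must finish squarely in the middle of the dark marked spot with all the plates standing in it: push it there along the bench without ever lifting it. When it stands there fully loaded, press the start button right down and let it go; disturb nothing else on the bench, and if the carrier gets knocked, put it right.

Things in the scene. Friction and masses are not known exactly. Their poses are not given: they have to be found in the camera images.
- rack: Black rack fixed to the bench, 120 (x) by 260 (y) by 43 mm tall, origin at centre of underside. 5 slots along x at y = -100, -50, 0, 50, 100 mm, 11 wide, 104 long, floor 8 mm above the bench, between teeth 35 mm tall at both ends only (|x| 30 to 52 mm, then end wall to 60), so the middle 60 mm of each plate is free.
- plate0: Bare aluminium sample plate, a plain rectangle 100 mm long (own x), 8 mm thick (own y), 80 mm tall (own z), about 0.17 kg. Origin: middle of its lower edge. At the start it stands upright in a slot of the rack, lower edge 8 mm and upper edge 88 mm above the bench. Any slot of the rack; may be absent.
- plate1: Bare aluminium sample plate, a plain rectangle 100 mm long (own x), 8 mm thick (own y), 80 mm tall (own z), about 0.17 kg. Origin: middle of its lower edge. At the start it stands upright in a slot of the rack, lower edge 8 mm and upper edge 88 mm above the bench. Any slot of the rack; may be absent.
- plate2: Bare aluminium sample plate, a plain rectangle 100 mm long (own x), 8 mm thick (own y), 80 mm tall (own z), about 0.17 kg. Origin: middle of its lower edge. At the start it stands upright in a slot of the rack, lower edge 8 mm and upper edge 88 mm above the bench. Any slot of the rack; may be absent.
- plate3: Bare aluminium sample plate, a plain rectangle 100 mm long (own x), 8 mm thick (own y), 80 mm tall (own z), about 0.17 kg. Origin: middle of its lower edge. At the start it stands upright in a slot of the rack, lower edge 8 mm and upper edge 88 mm above the bench. Any slot of the rack; may be absent.
- master: Master plate that stays in the rack: aluminium, 8 mm thick, 100 mm long in its lower 44 mm, above that only a neck 34 mm long up to 80 mm, so that from above it shows a short upper edge. Origin: middle of its lower edge; own x along its length, z up. In any slot of the rack.
- carrier: Loose grey carrier, 120 (x) by 220 (y) by 41 mm tall, 0.8 kg, origin at centre of underside. 4 slots along x at y = -75, -25, 25, 75 mm, 14 wide, 104 long, floor 6 mm up, between teeth 35 mm tall at both ends (|x| 30 to 52 mm; then end wall). Flat upright sides to push on at x = +-60 and y = +-110 mm. Loaded plates top out 86 mm above the bench. Slides, stays where left, turns if pushed off-centre.
- carrier_slot0 (a point): Centre of the floor of the carrier's slot at own y = -75 mm; axes as the carrier.
- carrier_slot1 (a point): Centre of the floor of the carrier's slot at own y = -25 mm; axes as the carrier.
- carrier_slot2 (a point): Centre of the floor of the carrier's slot at own y = 25 mm; axes as the carrier.
- carrier_slot3 (a point): Centre of the floor of the carrier's slot at own y = 75 mm; axes as the carrier.
- spot: Marked spot painted flat on the bench (under 2 mm high, nothing to bump): dark rectangle 150 mm (own x) by 250 mm (own y) with white corner brackets, 15 mm larger all round than the carrier. Origin: its centre. The carrier's own x must lie along the spot's own x, either way round.
- start (a joint): White round start button, 32 mm across, on a white box 80 x 80 x 30 mm fixed to the bench. Value in m: 0 up, 0.006 right down; spring-loaded, takes 5 N to go right down, pops up when let go.
- start_top (a point): Centre of the top of the start button, which is pressed straight down.
- adapter: Bystander: flanged steel adapter, 64 mm across, 50 mm tall. Origin: centre of its underside.
- mouse: Bystander: black computer mouse, 100 x 60 x 30 mm. Origin: centre of its underside.
- bin: Bystander: open blue plastic bin of turned parts, 100 x 130 x 60 mm. Origin: centre of its underside.
- pin: Bystander: upright steel pin 75 mm tall, 24 mm across, on a foot 38 mm across. Origin: centre of its underside.
Mind the look-alikes: they are no part of the job. What is shaped like the plate2 but orange or red is not meant. Leave any green or purple look-alike of the plate1 alone.

How it is judged:
On the way:
1. the start button is right down while every plate stands in the carrier and the carrier is on the spot (x of plate0 in the frame of carrier between -0.012 and 0.012 m and y of plate0 in the frame of carrier between -0.095 and 0.095 m and z of plate0 in the frame of carrier between 0 and 0.012 m and angle between each of plate0, plate1, plate2, plate3's own z axis and vertical below 0.25 rad and angle between the x axis of each of plate0, plate1, plate2, plate3 and the x axis of carrier, either way round below 0.2 rad and x of plate1 in the frame of carrier between -0.012 and 0.012 m and y of plate1 in the frame of carrier between -0.095 and 0.095 m and z of plate1 in the frame of carrier between 0 and 0.012 m and x of plate2 in the frame of carrier between -0.012 and 0.012 m and y of plate2 in the frame of carrier between -0.095 and 0.095 m and z of plate2 in the frame of carrier between 0 and 0.012 m and x of plate3 in the frame of carrier between -0.012 and 0.012 m and y of plate3 in the frame of carrier between -0.095 and 0.095 m and z of plate3 in the frame of carrier between 0 and 0.012 m and x of carrier in the frame of spot between -0.018 and 0.018 m and y of carrier in the frame of spot between -0.018 and 0.018 m and angle between the x axis of carrier and the x axis of spot, either way round below 0.15 rad and height (world z) of carrier below 0.008 m and angle between carrier's own z axis and vertical below 0.05 rad and value of joint start above 0.0045 m), for 0.05 s.
At the end, for the whole second after the job is handed in: every plate stands upright (0.25 rad) on the floor of a carrier slot; the carrier lies flat within 18 mm of the middle of the spot along each of its axes and within 0.15 rad of square; the button is up again; the master still stands in the rack; all at rest (x of plate0 in the frame of carrier between -0.012 and 0.012 m and y of plate0 in the frame of carrier between -0.095 and 0.095 m and z of plate0 in the frame of carrier between 0 and 0.012 m and angle between each of plate0, plate1, plate2, plate3, master's own z axis and vertical below 0.25 rad and angle between the x axis of each of plate0, plate1, plate2, plate3 and the x axis of carrier, either way round below 0.2 rad and x of plate1 in the frame of carrier between -0.012 and 0.012 m and y of plate1 in the frame of carrier between -0.095 and 0.095 m and z of plate1 in the frame of carrier between 0 and 0.012 m and x of plate2 in the frame of carrier between -0.012 and 0.012 m and y of plate2 in the frame of carrier between -0.095 and 0.095 m and z of plate2 in the frame of carrier between 0 and 0.012 m and x of plate3 in the frame of carrier between -0.012 and 0.012 m and y of plate3 in the frame of carrier between -0.095 and 0.095 m and z of plate3 in the frame of carrier between 0 and 0.012 m and x of carrier in the frame of spot between -0.018 and 0.018 m and y of carrier in the frame of spot between -0.018 and 0.018 m and angle between the x axis of carrier and the x axis of spot, either way round below 0.15 rad and height (world z) of carrier below 0.008 m and angle between carrier's own z axis and vertical below 0.05 rad and linear speed of each of plate0, plate1, plate2, plate3, carrier below 0.02 m/s and value of joint start below 0.002 m and distance between master and rack below 0.12 m); the robot touches nothing.
It fails at once if the carrier is lifted more than 20 mm or tipped (height (world z) of carrier above 0.02 m or angle between carrier's own z axis and vertical above 0.25 rad).
It fails at once if the master plate is moved more than 20 mm (distance of master from where it was at the start of the episode above 0.02 m).
It fails at once if the adapter, mouse, bin or pin is moved more than 30 mm (distance of any of adapter, mouse, bin, pin from where it was at the start of the episode above 0.03 m).
Of plate0, plate1, plate2, plate3 only 3 to 4 are there at a start; the rules pass over those that are not, and their reading is None.
At some moment in a run one of carrier may be knocked a few centimetres aside while the robot is not near it.
It also fails if it takes over 210 s, if anything falls off the work surface, if the arm or the gripper's body presses on something with over 40 N, if the wrist force passes 120 N, or if a joint passes its speed limit or range.

## Working session

There is one attempt and no reset: what is moved stays moved. The work goes in short steps, Python scripts to look and compute and a tool call to move; the robot and the scene stay as the last step left them, time stands still between calls to the robot, and variables do not carry over. Pictures are saved under pics/ and viewed, at most 14 in all, crops included, and the job is handed in when it is done.

Besides the shell and the picture viewer there is one more tool, called after "Request:" as name([rows], argument=value, ...), one row to a line, values as JSON. send_rows: Moves the arm, as the interface text tells. Its arguments: {"type":"object","properties":{"rows":{"type":"array","items":{"type":"object","properties":{"grip":{"type":"number"},"travel":{"type":"array","items":{"type":"number"}},"dr":{"type":"array","items":{"type":"number"}}}}},"squeeze":{"type":"number"}},"required":["rows"]}

```bash
ls; mkdir -p pics; python3 - <<'E'
from station import ctrl
import cv2
for n in("scene","top"):
    cv2.imwrite(f"pics/{n}0.png",ctrl.grab_frame(n)); print(n,ctrl.camera_info(n))
print(ctrl.observe())
E
```

```text
pics
scene {'fx': 473.930023757287, 'fy': 473.930023757287, 'cx': 318.012427524574, 'cy': 236.05425159943272, 'xyz': array([1.36240439, 0.13962977, 0.94190965]), 'orientation': array([[-0.03499819,  0.70436777, -0.70897191],
       [ 0.9993567 ,  0.01910814, -0.0303489 ],
       [-0.00782965, -0.70957799, -0.7045834 ]])}
top {'fx': 440.67210081134147, 'fy': 440.67210081134147, 'cx': 315.97142139075635, 'cy': 240.32718992007742, 'xyz': array([0.40389658, 0.08865861, 1.05721972]), 'orientation': array([[-0.01056254, -0.99501081,  0.09920648],
       [-0.9997229 ,  0.00842087, -0.02198194],
       [ 0.02103686, -0.09941117, -0.99482404]])}
{'time': 0.1, 'joint_positions': array([-1.2792154 ,  0.41181082, -0.01267086,  1.59693103,  0.00561413,
        1.13431926, -0.08222053]), 'joint_vel': array([ 2.91595359e-04, -2.27400558e-03, -1.96412263e-04, -1.87621309e-03,
       -1.27355421e-03, -6.74558892e-05, -3.52340082e-04]), 'joint_torque': array([ 3.01829583e-03, -5.89100254e+01,  6.43700548e-01, -2.91708809e+01,
       -5.38638316e-02,  1.45294896e-02,  5.39095561e-05]), 'tool_pos': array([0.21993922, 0.58450704, 0.1973111 ]), 'tcp_rot': array([[-9.35964066e-01,  3.52095331e-01, -3.80453000e-04],
       [ 3.52095512e-01,  9.35963056e-01, -1.38162409e-03],
       [-1.30373440e-04, -1.42710630e-03, -9.99998973e-01]]), 'ft_force': array([ 0.80309868, -0.38760775,  0.44265875]), 'ft_torque': array([-0.02691114,  0.00608003,  0.01668866]), 'finger_force': 0.0, 'grip_width': 0.08812130873562725}
```

View pics/top0.png

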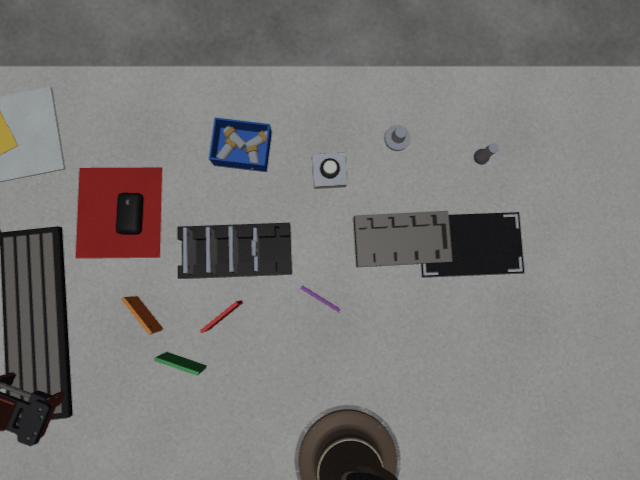

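View pics/scene0.png

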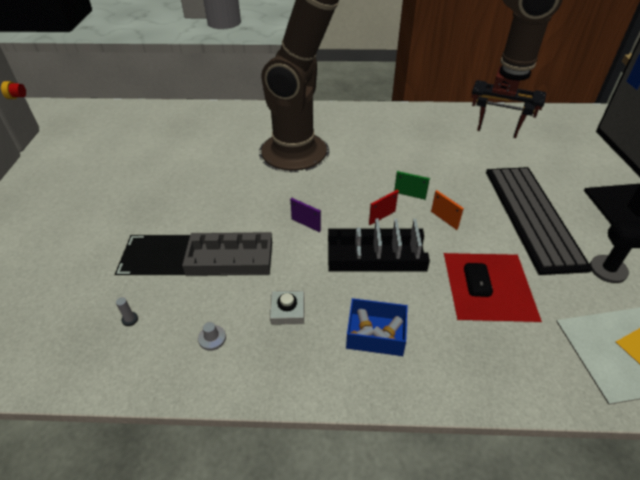

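The top view shows the rack at about (235,250). Its plates are at columns 187, 209 and 232, the short-topped master is at 254, and the slot at 277 is empty. The carrier is at (403,239), the spot at (472,244) and the button at (330,168). The scene view agrees, with three plates plus the master.

```bash
cat > h.py <<'E'
from station import ctrl
import numpy as np, cv2
def w(px,z,n="top"):
    c=ctrl.camera_info(n); px=np.atleast_2d(px).astype(float)
    d=np.c_[(px[:,0]-c["cx"])/c["fx"],(px[:,1]-c["cy"])/c["fy"],np.ones(len(px))]@c["orientation"].T
    return c["xyz"]+d*((z-c["xyz"][2])/d[:,2])[:,None]
def p(P,n="top"):
    c=ctrl.camera_info(n); q=(np.atleast_2d(P)-c["xyz"])@c["orientation"]
    return np.c_[q[:,0]/q[:,2]*c["fx"]+c["cx"],q[:,1]/q[:,2]*c["fy"]+c["cy"]]
def see(n,l):
    c=ctrl.camera_info(n)
    return [(round(r["score"],2),np.round(c["orientation"]@r["xyz"]+c["xyz"],4)) for r in ctrl.recognise(n,l)]
E
python3 - <<'E'
from h import *
im=cv2.imread("pics/top0.png")
a=cv2.resize(im[210:290,170:300],None,fx=6,fy=6,interpolation=cv2.INTER_CUBIC); a=cv2.convertScaleAbs(a,alpha=1.7)
cv2.imwrite("pics/a.png",a)
b=cv2.resize(im[200:285,345:530],None,fx=4.3,fy=4.3,interpolation=cv2.INTER_CUBIC); cv2.imwrite("pics/b.png",cv2.convertScaleAbs(b,alpha=1.7))
for l in("plate0","master","rack","carrier","spot","start","start_top"): print(l,see("top",l))
E
```

```text
plate0 [(0.98, array([0.2355, 0.3701, 0.0598])), (0.93, array([0.4828, 0.2522, 0.0794])), (0.92, array([0.4796, 0.3029, 0.0753])), (0.7, array([0.3678, 0.0581, 0.0775])), (0.65, array([0.4763, 0.3532, 0.0727])), (0.64, array([0.3346, 0.2732, 0.0776])), (0.61, array([0.3424, 0.4584, 0.0556]))]
master [(0.62, array([0.4833, 0.2059, 0.0538]))]
rack [(0.96, array([0.4858, 0.2327, 0.0405]))]
carrier [(0.74, array([ 0.5072, -0.1389,  0.0217]))]
spot [(0.71, array([ 0.4867, -0.3354, -0.0006]))]
start [(0.53, array([0.6757, 0.0354, 0.0465]))]
start_top [(0.6, array([0.4814, 0.2486, 0.0798])), (0.46, array([0.6787, 0.0355, 0.0549]))]
```

View pics/a.png

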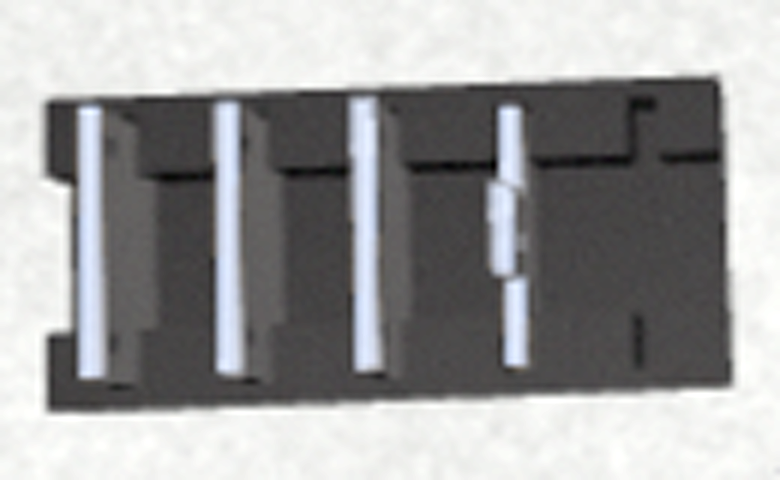

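View pics/b.png

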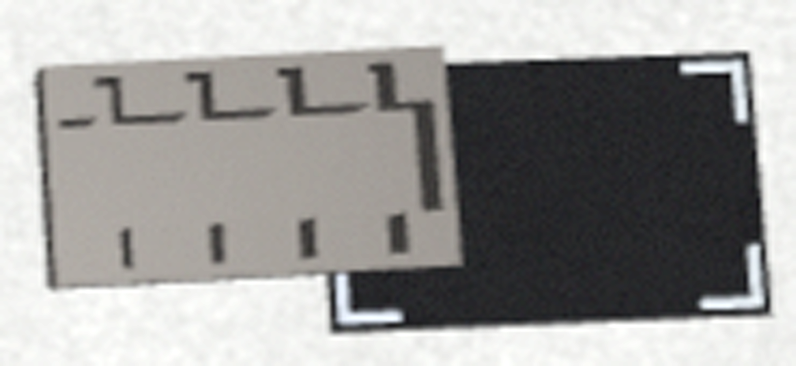

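```bash
python3 - <<'E'
from h import *
f=lambda L,s,o,z: w((np.array(L)+.5)/s-.5+np.array(o),z)
np.set_printoptions(precision=4,suppress=True)
for L in([(90,105),(91,378)],[(228,102),(230,374)],[(364,98),(368,372)],[(497,182),(503,276)]):
    q=f(L,6,(170,210),.088); d=q[0]-q[1]; print("plate",q.mean(0),np.linalg.norm(d),np.degrees(np.arctan2(d[1],d[0])))
def rect(n,q):
    a=q[0]-q[3]; b=q[1]-q[2]; l=q[0]-q[1]; m=q[3]-q[2]
    print(n,q.mean(0),[round(np.linalg.norm(v),4) for v in(a,b,l,m)],[round(np.degrees(np.arctan2(v[1],v[0])),2) for v in(a,b)],[round(np.degrees(np.arctan2(v[1],v[0]))-90,2) for v in(l,m)])
rect("rack",f([(48,102),(720,78),(733,384),(49,410)],6,(170,210),.043))
rect("carrier",f([(40,70),(443,48),(463,265),(52,287)],4.3,(345,200),.041))
s=f([(748,54),(770,314),(333,330)],4.3,(345,200),0.001)
rect("spot",np.array([s[2]+s[0]-s[1],s[0],s[1],s[2]]))
print(w([(330,168)],.045))
E
```

```text
plate [0.4823 0.3554 0.088 ] 0.10008345763584078 1.2894038073823637
plate [0.4831 0.305  0.088 ] 0.09984813648224121 1.2043427710242183
plate [0.4838 0.2551 0.088 ] 0.10072108518074378 1.3243751960679988
plate [0.4853 0.2062 0.088 ] 0.03468737964301544 3.8342771780229867
rack [0.4842 0.2542 0.043 ] [np.float64(0.118), np.float64(0.1181), np.float64(0.2581), np.float64(0.2597)] [np.float64(1.36), np.float64(2.14)] [np.float64(1.63), np.float64(1.6)]
carrier [ 0.508 -0.136  0.041] [np.float64(0.1179), np.float64(0.1188), np.float64(0.221), np.float64(0.2229)] [np.float64(2.04), np.float64(2.93)] [np.float64(2.73), np.float64(2.5)]
spot [ 0.4972 -0.3101  0.001 ] [np.float64(0.1478), np.float64(0.1478), np.float64(0.2472), np.float64(0.2472)] [np.float64(1.59), np.float64(1.59)] [np.float64(1.49), np.float64(1.49)]
[[0.6753 0.0315 0.045 ]]
```

Request:
send_rows([
  {"grip": 60, "travel": [24, -48, 0], "dr": [0, 0, -8.4]},
  {"grip": 60, "travel": [24, -48, 0], "dr": [0, 0, -8.4]},
  {"grip": 60, "travel": [24, -48, 0], "dr": [0, 0, -8.4]},
  {"grip": 60, "travel": [24, -48, 0], "dr": [0, 0, -8.4]},
  {"grip": 60, "travel": [24, -48, 0], "dr": [0, 0, -8.4]},
  {"grip": 60, "travel": [24, -48, 0], "dr": [0, 0, -8.4]},
  {"grip": 60, "travel": [24, -48, 0], "dr": [0, 0, -8.4]},
  {"grip": 60, "travel": [24, -48, 0], "dr": [0, 0, -8.4]},
  {"grip": 60, "travel": [24, -48, 0], "dr": [0, 0, 0]},
  {"grip": 60, "travel": [24, -48, 0], "dr": [0, 0, 0]},
  {"grip": 60, "travel": [24, -48, 0], "dr": [0, 0, 0]},
  {"grip": 60, "travel": [24, -36, 0], "dr": [0, 0, 0]},
])

```text
time: 1.65
tool_pos: [0.4906, 0.0543, 0.1986]
tcp_rot: [[-0.037, 0.999, 0.001], [0.999, 0.037, 0.001], [0.0, 0.001, -1.0]]
ft_force: [0.7, 0.7, 0.0]
grip_width: 0.0599
finger_force: 0.0
```

Request:
send_rows([
  {"grip": 60, "travel": [0, 0, 0], "dr": [0, 0, 0]},
  {"grip": 60, "travel": [0, 0, -35], "dr": [0, 0, 0]},
  {"grip": 60, "travel": [0, 0, -35], "dr": [0, 0, 0]},
  {"grip": 60, "travel": [0, 0, -35], "dr": [0, 0, 0]},
  {"grip": 60, "travel": [0, 0, -35], "dr": [0, 0, 0]},
  {"grip": 60, "travel": [0, 0, -32], "dr": [0, 0, 0]},
  {"grip": 60, "travel": [0, 0, 0], "dr": [0, 0, 0]},
  {"grip": 60, "travel": [0, 0, 0], "dr": [0, 0, 0]},
])

```text
time: 2.45
tool_pos: [0.4898, 0.0572, 0.0264]
tcp_rot: [[-0.038, 0.999, -0.001], [0.999, 0.038, -0.0], [-0.0, -0.001, -1.0]]
ft_force: [0.5, 0.0, 0.2]
grip_width: 0.0599
finger_force: 0.0
```

Request:
send_rows([
  {"grip": 60, "travel": [9, -28, 0], "dr": [0, 0, 0]},
  {"grip": 60, "travel": [9, -28, 0], "dr": [0, 0, 0]},
  {"grip": 60, "travel": [0, -8, 0], "dr": [0, 0, 0]},
  {"grip": 60, "travel": [0, -8, 0], "dr": [0, 0, 0]},
  {"grip": 60, "travel": [-1, -15, 0], "dr": [0, 0, 0]},
  {"grip": 60, "travel": [-1, -15, 0], "dr": [0, 0, 0]},
  {"grip": 60, "travel": [-1, -15, 0], "dr": [0, 0, 0]},
  {"grip": 60, "travel": [-1, -15, 0], "dr": [0, 0, -0.3]},
  {"grip": 60, "travel": [-2, -15, 0], "dr": [0, 0, -0.3]},
  {"grip": 60, "travel": [-2, -15, 0], "dr": [0, 0, 0]},
  {"grip": 60, "travel": [-2, -15, 0], "dr": [0, 0, 0]},
  {"grip": 60, "travel": [0, 0, 0], "dr": [0, 0, 0]},
])

```text
time: 3.65
tool_pos: [0.4974, -0.1228, 0.0261]
tcp_rot: [[-0.024, 1.0, -0.0], [1.0, 0.024, -0.001], [-0.001, -0.0, -1.0]]
ft_force: [0.5, -0.1, -0.5]
grip_width: 0.0603
finger_force: 0.0
```

```bash
python3 - <<'E'
from h import *
im=ctrl.grab_frame("top")
b=cv2.resize(im[190:295,345:530],None,fx=4.3,fy=4.3,interpolation=cv2.INTER_CUBIC); cv2.imwrite("pics/c.png",cv2.convertScaleAbs(b,alpha=1.7))
E
```

```text
(no output)
```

View pics/c.png

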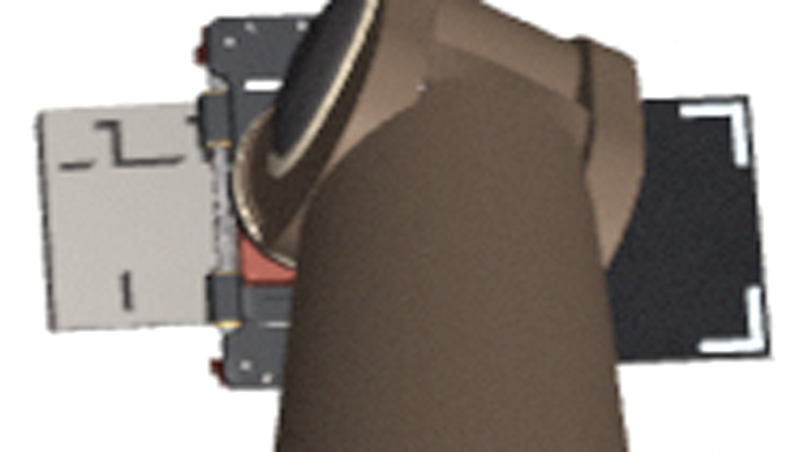

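The carrier looks unmoved in the top view: its left edge is still at crop (40,113). But the tool reads y=-0.123, so I'm checking the side view.

```bash
python3 - <<'E'
from h import *
im=ctrl.grab_frame("scene")
b=cv2.resize(im[180:340,100:340],None,fx=3.3,fy=3.3,interpolation=cv2.INTER_CUBIC); cv2.imwrite("pics/d.png",cv2.convertScaleAbs(b,alpha=1.4))
s=ctrl.observe();print(s["time"],s["tool_pos"],s["ft_force"],see("scene","carrier"))
print(p(s["tool_pos"],"scene"),p(s["tool_pos"],"top"))
E
```

```text
3.75 [ 0.49783624 -0.12022502  0.02594082] [-0.42767665 -0.15971735 -1.29295878] [(0.68, array([ 0.512 , -0.1241,  0.0267]))]
[[234.8240624  249.53312737]] [[394.85389259 243.41685972]]
```

View pics/d.png

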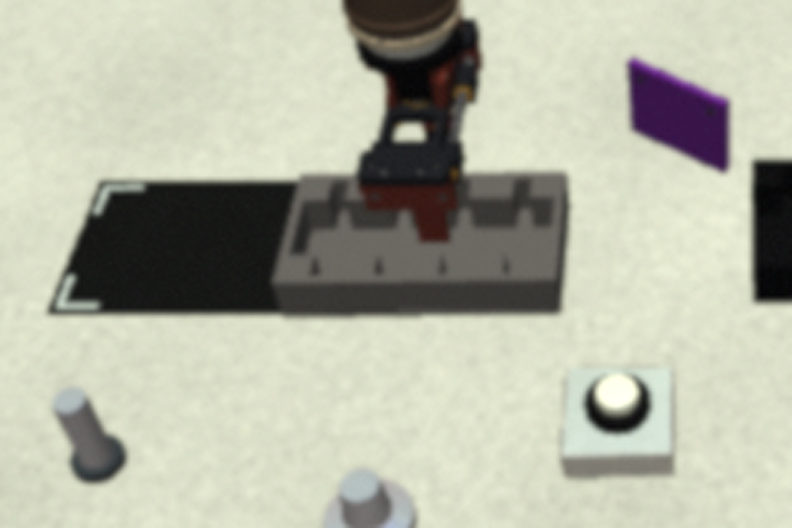

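```bash
python3 - <<'E'
from h import *
s=ctrl.observe();T=s["tool_pos"]
for o in(.0,.02,.03,.037,.044):
  for z in(.0147,.04): print(o,z,((p([T[0]+o,T[1],z],"scene")-[100,180])*3.3).round(0), ((p([T[0]+o,T[1],z],"top")-[345,190])*4.3).round(0))
for v in [(60,110),(60,-110),(30,110),(-30,110),(-60,110),(-60,-110)]:
  a=np.radians(2.5); P=[.508+v[0]/1e3*np.cos(a)-v[1]/1e3*np.sin(a),-.136+v[0]/1e3*np.sin(a)+v[1]/1e3*np.cos(a),.041]
  print(v,((p(P,"scene")-[100,180])*3.3).round(0))
E
```

```text
0.0 0.0147 [[448. 239.]] [[209. 231.]]
0.0 0.04 [[443. 218.]] [[218. 227.]]
0.02 0.0147 [[444. 257.]] [[208. 196.]]
0.02 0.04 [[439. 236.]] [[217. 190.]]
0.03 0.0147 [[442. 266.]] [[208. 178.]]
0.03 0.04 [[437. 245.]] [[217. 172.]]
0.037 0.0147 [[440. 273.]] [[207. 165.]]
0.037 0.04 [[436. 251.]] [[216. 159.]]
0.044 0.0147 [[439. 279.]] [[207. 153.]]
0.044 0.04 [[434. 258.]] [[216. 146.]]
(60, 110) [[554. 280.]]
(60, -110) [[268. 283.]]
(30, 110) [[556. 251.]]
(-30, 110) [[561. 197.]]
(-60, 110) [[563. 171.]]
(-60, -110) [[297. 174.]]
```

Request:
send_rows([
  {"grip": 60, "travel": [0, 0, 15], "dr": [0, 0, 0]},
  {"grip": 60, "travel": [0, 0, 25], "dr": [0, 0, 0]},
  {"grip": 60, "travel": [0, 0, 30], "dr": [0, 0, 0]},
  {"grip": 60, "travel": [0, 50, 30], "dr": [0, 0, 0]},
  {"grip": 60, "travel": [0, 50, 0], "dr": [0, 0, 0]},
  {"grip": 60, "travel": [0, 50, 0], "dr": [0, 0, 0]},
  {"grip": 60, "travel": [0, 30, -30], "dr": [0, 0, 0]},
  {"grip": 60, "travel": [0, 0, -30], "dr": [0, 0, 0]},
  {"grip": 60, "travel": [0, 0, 0], "dr": [0, 0, 0]},
])

```text
time: 4.7
tool_pos: [0.4951, 0.0547, 0.0589]
tcp_rot: [[-0.032, 0.999, -0.006], [0.999, 0.032, -0.001], [-0.001, -0.006, -1.0]]
ft_force: [-0.4, -0.5, -0.1]
grip_width: 0.06
finger_force: 0.0
```

```bash
python3 - <<'E'
from h import *
im=ctrl.grab_frame("scene")
b=cv2.resize(im[180:340,180:420],None,fx=3.3,fy=3.3,interpolation=cv2.INTER_CUBIC); cv2.imwrite("pics/e.png",cv2.convertScaleAbs(b,alpha=1.4))
s=ctrl.observe();T=s["tool_pos"];print(s["time"],T,s["ft_force"])
for o in(-.037,0,.037): print(((p([T[0]+o,T[1],T[2]-.011],"scene")-[180,180])*3.3).round(0))
E
```

```text
4.75 [0.49643363 0.05342194 0.06070705] [-0.22672575 -0.321898   -0.463077  ]
[[397. 179.]]
[[394. 212.]]
[[391. 246.]]
```

View pics/e.png

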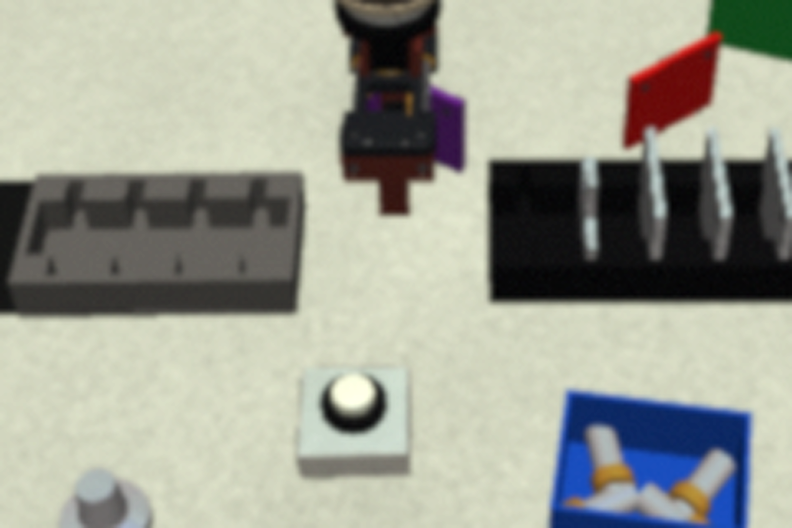

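```bash
python3 - <<'E'
from h import *
T=np.array([.22,.5845,.1973])
for z in(.186,.22): print(z,[p([T[0]+o*.352,T[1]+o*.936,z],"scene").round(0) for o in(-.051,.051)],[p([T[0]+o*.352,T[1]+o*.936,z],"top").round(0) for o in(-.051,.051)])
im=cv2.imread("pics/scene0.png");b=cv2.resize(im[60:150,450:570],None,fx=4,fy=4,interpolation=cv2.INTER_CUBIC)
im=ctrl.grab_frame("top");c=cv2.resize(im[180:300,300:400],None,fx=3,fy=3,interpolation=cv2.INTER_CUBIC)
cv2.imwrite("pics/f.png",np.hstack([b,c]))
T=ctrl.observe()["tool_pos"]
for z in(-.011,.026):print([((p([T[0]+o,T[1],T[2]+z],"top")-[300,180])*3+[480,0]).round() for o in(-.037,.037)])
E
```

```text
0.186 [array([[474., 140.]]), array([[512., 147.]])] [array([[ 72., 394.]]), array([[ 22., 375.]])]
0.22 [array([[477., 129.]]), array([[515., 137.]])] [array([[ 62., 398.]]), array([[ 10., 379.]])]
[array([[547., 238.]]), array([[545., 141.]])]
[array([[548., 235.]]), array([[547., 135.]])]
```

View pics/f.png

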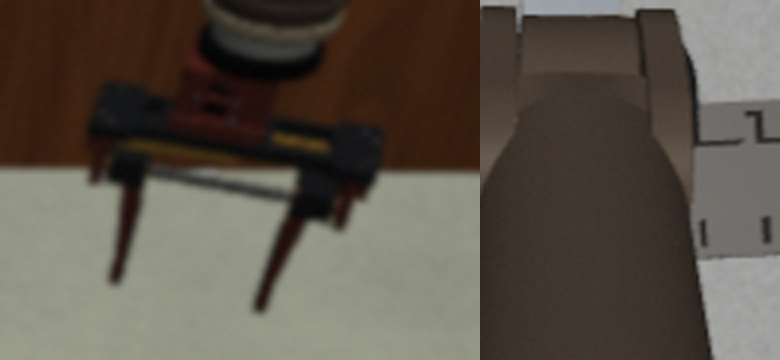

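The fingertips in the first picture are at (478,130) and (515,137). That puts them about 34 mm higher than the reported TCP, so the fingers passed above the carrier. I'll verify by touching the bench lightly.

Request:
send_rows([
  {"grip": 60, "travel": [0, 0, -25], "dr": [0, 0, 0]},
  {"grip": 60, "travel": [0, 0, -25], "dr": [0, 0, 0]},
  {"grip": 60, "travel": [0, 0, -6], "dr": [0, 0, 0]},
  {"grip": 60, "travel": [0, 0, -3], "dr": [0, 0, 0]},
  {"grip": 60, "travel": [0, 0, -2], "dr": [0, 0, 0]},
  {"grip": 60, "travel": [0, 0, 0], "dr": [0, 0, 0]},
])

```text
time: 5.4
tool_pos: [0.4988, 0.0528, 0.0017]
tcp_rot: [[-0.027, 1.0, 0.001], [1.0, 0.027, 0.0], [0.0, 0.001, -1.0]]
ft_force: [0.2, -0.3, 0.6]
grip_width: 0.0597
finger_force: 0.0
```

Request:
send_rows([
  {"grip": 60, "travel": [0, 0, -5], "dr": [0, 0, 0]},
  {"grip": 60, "travel": [0, 0, -5], "dr": [0, 0, 0]},
  {"grip": 60, "travel": [0, 0, -4], "dr": [0, 0, 0]},
  {"grip": 60, "travel": [0, 0, 0], "dr": [0, 0, 0]},
])

```text
time: 5.8
tool_pos: [0.4976, 0.0529, -0.0138]
tcp_rot: [[-0.028, 1.0, -0.001], [1.0, 0.028, -0.0], [-0.0, -0.001, -1.0]]
ft_force: [-0.3, 0.7, -0.1]
grip_width: 0.0598
finger_force: 0.0
```

Request:
send_rows([
  {"grip": 60, "travel": [0, 0, -3], "dr": [0, 0, 0]},
  {"grip": 60, "travel": [0, 0, -2], "dr": [0, 0, 0]},
  {"grip": 60, "travel": [0, 0, -2], "dr": [0, 0, 0]},
])

```text
time: 6.1
tool_pos: [0.498, 0.0529, -0.0204]
tcp_rot: [[-0.028, 1.0, 0.0], [1.0, 0.028, -0.0], [-0.0, 0.0, -1.0]]
ft_force: [-0.4, -0.4, 0.1]
grip_width: 0.0598
finger_force: 0.0
```

Request:
send_rows([
  {"grip": 60, "travel": [4, 0, 12], "dr": [0, 0, 0]},
  {"grip": 60, "travel": [4, -25, 0], "dr": [0, 0, 0]},
  {"grip": 60, "travel": [2, -25, 0], "dr": [0, 0, 0]},
  {"grip": 60, "travel": [0, -10, 0], "dr": [0, 0, 0]},
  {"grip": 60, "travel": [0, -10, 0], "dr": [0, 0, 0]},
  {"grip": 60, "travel": [-1, -12, 0], "dr": [0, 0, 0]},
  {"grip": 60, "travel": [-1, -15, 0], "dr": [0, 0, 0]},
  {"grip": 60, "travel": [-1, -15, 0], "dr": [0, 0, 0]},
  {"grip": 60, "travel": [-1, -15, 0], "dr": [0, 0, 0]},
  {"grip": 60, "travel": [-1, -15, 0], "dr": [0, 0, 0]},
  {"grip": 60, "travel": [-1, -12, 0], "dr": [0, 0, 0]},
  {"grip": 60, "travel": [0, 0, 0], "dr": [0, 0, 0]},
])

```text
time: 7.3
tool_pos: [0.502, -0.1016, -0.0082]
tcp_rot: [[-0.027, 1.0, 0.0], [1.0, 0.027, 0.0], [0.0, 0.0, -1.0]]
ft_force: [-0.2, -0.8, 1.4]
grip_width: 0.0599
finger_force: 0.0
```

```bash
python3 - <<'E'
from h import *
ctrl.grab_frame("scene");print(see("scene","carrier"))
s=ctrl.observe();print(s["tool_pos"],s["ft_force"])
E
```

```text
[(0.6, array([ 0.5057, -0.2364,  0.03  ]))]
[ 0.50188146 -0.10078866 -0.00836489] [ 0.63525754 -0.13890603 -0.12541775]
```

Request:
send_rows([
  {"grip": 60, "travel": [0, -8, 0], "dr": [0, 0, 0]},
  {"grip": 60, "travel": [0, -8, 0], "dr": [0, 0, 0]},
  {"grip": 60, "travel": [0, -8, 0], "dr": [0, 0, 0]},
  {"grip": 60, "travel": [0, -8, 0], "dr": [0, 0, 0]},
  {"grip": 60, "travel": [0, -8, 0], "dr": [0, 0, 0]},
  {"grip": 60, "travel": [0, -8, 0], "dr": [0, 0, 0]},
  {"grip": 60, "travel": [0, -8, 0], "dr": [0, 0, 0]},
  {"grip": 60, "travel": [0, -8, 0], "dr": [0, 0, 0]},
  {"grip": 60, "travel": [0, 0, 0], "dr": [0, 0, 0]},
])

```text
time: 8.3
tool_pos: [0.502, -0.1647, -0.0084]
tcp_rot: [[-0.028, 1.0, -0.0], [1.0, 0.028, 0.0], [0.0, -0.0, -1.0]]
ft_force: [0.1, 0.5, -0.2]
grip_width: 0.0605
finger_force: 0.3
```

```bash
python3 - <<'E'
from h import *
im=ctrl.grab_frame("scene");print(see("scene","carrier"))
b=cv2.resize(im[180:340,100:340],None,fx=3.3,fy=3.3,interpolation=cv2.INTER_CUBIC); cv2.imwrite("pics/g.png",cv2.convertScaleAbs(b,alpha=1.4))
s=ctrl.observe();print(s["tool_pos"],s["ft_force"])
E
```

```text
[(0.98, array([ 0.5113, -0.3015,  0.0265]))]
[ 0.50197299 -0.16478455 -0.00839753] [ 0.34212756  1.03567544 -0.76679766]
```

View pics/g.png

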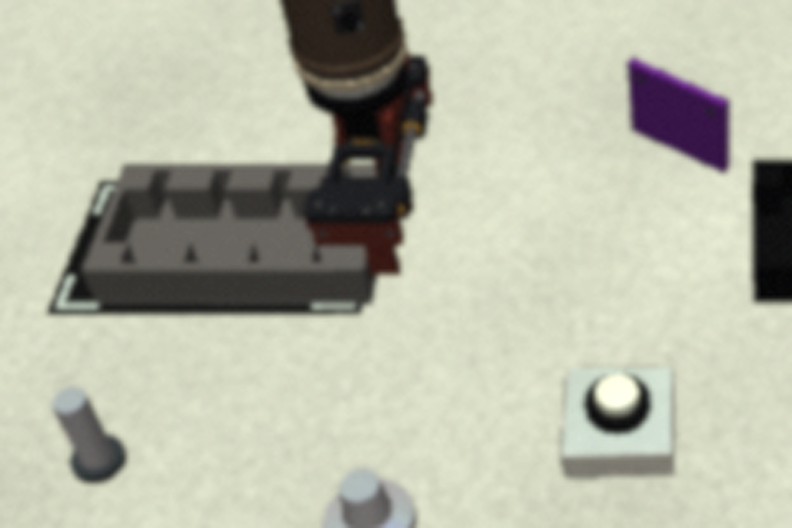

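```bash
python3 - <<'E'
from h import *
f=lambda L,z:w((np.array(L)+.5)/3.3-.5+[100,180],z,"scene").round(4)
a=f([(84,272),(368,272),(122,165)],.041);b=f([(50,312),(362,312),(100,181)],.0)
print(a,b,(a[1]+a[2])/2,(b[1]+b[2])/2)
E
```

```text
[[ 0.5641 -0.391   0.041 ]
 [ 0.5579 -0.1696  0.041 ]
 [ 0.4444 -0.3982  0.041 ]] [[ 0.5709 -0.4284  0.    ]
 [ 0.5638 -0.1801  0.    ]
 [ 0.4229 -0.4356  0.    ]] [ 0.50115 -0.2839   0.041  ] [ 0.49335 -0.30785  0.     ]
```

Request:
send_rows([
  {"grip": 60, "travel": [-2, -5, 0], "dr": [0, 0, 0]},
  {"grip": 60, "travel": [-2, -5, 0], "dr": [0, 0, 0]},
  {"grip": 60, "travel": [-2, -5, 0], "dr": [0, 0, 0]},
  {"grip": 60, "travel": [-2, -5, 0], "dr": [0, 0, 0]},
  {"grip": 60, "travel": [-1, -5, 0], "dr": [0, 0, 0]},
  {"grip": 60, "travel": [0, 0, 0], "dr": [0, 0, 0]},
  {"grip": 60, "travel": [0, 10, 0], "dr": [0, 0, 0]},
  {"grip": 60, "travel": [0, 15, 20], "dr": [0, 0, 0]},
  {"grip": 60, "travel": [0, 30, 40], "dr": [0, 0, 0]},
  {"grip": 35, "travel": [0, 45, 45], "dr": [0, 0, 8.4]},
  {"grip": 35, "travel": [0, 45, 20], "dr": [0, 0, 8.4]},
  {"grip": 35, "travel": [0, 45, 0], "dr": [0, 0, 8.4]},
])

```text
time: 9.6
tool_pos: [0.4951, -0.0083, 0.1104]
tcp_rot: [[-0.455, 0.891, 0.007], [0.891, 0.455, 0.0], [-0.003, 0.006, -1.0]]
ft_force: [1.2, 0.0, -0.1]
grip_width: 0.04
finger_force: 0.0
```

Request:
send_rows([
  {"grip": 35, "travel": [0, 45, 0], "dr": [0, 0, 8.4]},
  {"grip": 35, "travel": [0, 45, 0], "dr": [0, 0, 8.4]},
  {"grip": 35, "travel": [0, 45, 0], "dr": [0, 0, 8.4]},
  {"grip": 35, "travel": [0, 45, 0], "dr": [0, 0, 8.4]},
  {"grip": 35, "travel": [0, 45, 0], "dr": [0, 0, 8.4]},
  {"grip": 35, "travel": [0, 30, 0], "dr": [0, 0, 8.4]},
  {"grip": 35, "travel": [0, 0, 0], "dr": [0, 0, 8.4]},
  {"grip": 35, "travel": [0, 0, 0], "dr": [0, 0, 6]},
  {"grip": 35, "travel": [0, 0, 0], "dr": [0, 0, 0]},
])

```text
time: 10.5
tool_pos: [0.4929, 0.2455, 0.107]
tcp_rot: [[-1.0, -0.029, 0.0], [-0.029, 1.0, -0.0], [-0.0, -0.0, -1.0]]
ft_force: [0.1, -0.6, 0.1]
grip_width: 0.0345
finger_force: 0.0
```

```bash
python3 - <<'E'
from h import *
im=ctrl.grab_frame("top")
b=cv2.resize(im[200:290,370:530],None,fx=4.3,fy=4.3,interpolation=cv2.INTER_CUBIC); cv2.imwrite("pics/i.png",cv2.convertScaleAbs(b,alpha=1.7))
s=ctrl.observe();print(s["time"],s["tool_pos"],s["tcp_rot"])
E
```

```text
10.55 [0.49299878 0.2451969  0.10711777] [[-9.99689275e-01 -2.49253849e-02  2.80600202e-04]
 [-2.49254139e-02  9.99689309e-01 -1.00263151e-04]
 [-2.78013924e-04 -1.07226072e-04 -9.99999956e-01]]
```

View pics/i.png

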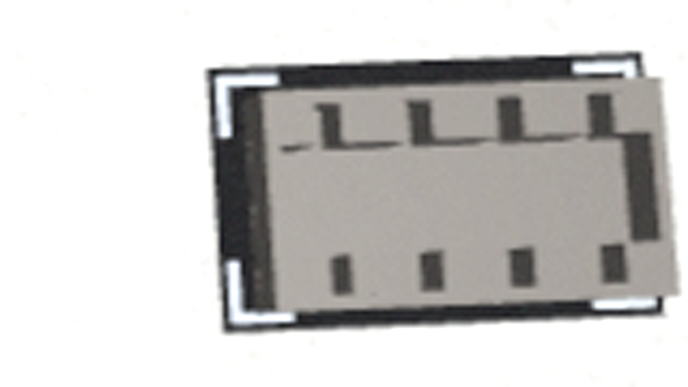

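```bash
cat >> h.py <<'E'
def rect(n,q):
    a=q[0]-q[3]; b=q[1]-q[2]; l=q[0]-q[1]; m=q[3]-q[2]
    A=lambda v,o=0:round(float(np.degrees(np.arctan2(v[1],v[0])))-o,2)
    print(n,q.mean(0).round(4),[round(float(np.linalg.norm(v)),4) for v in(a,b,l,m)],A(a),A(b),A(l,90),A(m,90))
f=lambda L,s,o,z: w((np.array(L)+.5)/s-.5+np.array(o),z)
E
python3 - <<'E'
from h import *
rect("carrier",f([(260,92),(662,78),(678,295),(272,310)],4.3,(370,200),.041))
rect("spot",f([(208,70),(638,53),(663,315),(226,330)],4.3,(370,200),0.001))
E
```

```text
carrier [ 0.4922 -0.3133  0.041 ] [0.1185, 0.1187, 0.2217, 0.2214] 1.05 0.91 1.57 1.53
spot [ 0.497  -0.3097  0.001 ] [0.1469, 0.149, 0.2466, 0.2471] 2.01 2.21 1.86 1.36
```

Request:
send_rows([
  {"grip": 35, "travel": [-9, 10, 0], "dr": [0, 0, 0]},
  {"grip": 35, "travel": [0, 0, -25], "dr": [0, 0, 0]},
  {"grip": 35, "travel": [0, 0, -30], "dr": [0, 0, 0]},
  {"grip": 35, "travel": [0, 0, -20], "dr": [0, 0, 0]},
  {"grip": 35, "travel": [0, 0, -11], "dr": [0, 0, 0]},
  {"grip": 35, "travel": [0, 0, 0], "dr": [0, 0, 0]},
])

```text
time: 11.15
tool_pos: [0.4828, 0.2552, 0.02]
tcp_rot: [[-1.0, -0.027, -0.002], [-0.027, 1.0, -0.001], [0.002, -0.001, -1.0]]
ft_force: [-0.3, -0.9, 0.5]
grip_width: 0.0349
finger_force: 0.0
```

Request:
send_rows([
  {"grip": 0, "travel": [0, 0, 0], "dr": [0, 0, 0]},
  {"grip": 0, "travel": [0, 0, 0], "dr": [0, 0, 0]},
  {"grip": 0, "travel": [0, 0, 0], "dr": [0, 0, 0]},
  {"grip": 0, "travel": [0, 0, 0], "dr": [0, 0, 0]},
], squeeze=30)

```text
time: 11.55
tool_pos: [0.4846, 0.2557, 0.022]
tcp_rot: [[-1.0, -0.027, 0.001], [-0.027, 1.0, 0.001], [-0.001, 0.001, -1.0]]
ft_force: [-2.0, -0.4, 3.8]
grip_width: 0.0079
finger_force: 30.0
```

Request:
send_rows([
  {"grip": 0, "travel": [0, 0, 15], "dr": [0, 0, 0]},
  {"grip": 0, "travel": [0, 0, 25], "dr": [0, 0, 0]},
  {"grip": 0, "travel": [0, 0, 35], "dr": [0, 0, 0]},
  {"grip": 0, "travel": [0, 0, 35], "dr": [0, 0, 0]},
  {"grip": 0, "travel": [0, -25, 0], "dr": [0, 0, 0]},
  {"grip": 0, "travel": [1, -40, 0], "dr": [0, 0, 0]},
  {"grip": 0, "travel": [1, -40, 0], "dr": [0, 0, 0]},
  {"grip": 0, "travel": [1, -40, 0], "dr": [0, 0, 0]},
  {"grip": 0, "travel": [1, -40, 0], "dr": [0, 0, 0]},
  {"grip": 0, "travel": [1, -40, 0], "dr": [0, 0, 0]},
  {"grip": 0, "travel": [1, -40, 0], "dr": [0, 0, 0]},
  {"grip": 0, "travel": [1, -40, 0], "dr": [0, 0, 0]},
], squeeze=40)

```text
time: 12.75
tool_pos: [0.4908, -0.0514, 0.1315]
tcp_rot: [[-1.0, -0.027, 0.001], [-0.027, 1.0, 0.0], [-0.001, 0.0, -1.0]]
ft_force: [0.5, -0.9, -1.4]
grip_width: 0.0073
finger_force: 40.0
```

Request:
send_rows([
  {"grip": 0, "travel": [1, -40, 0], "dr": [0, 0, 0]},
  {"grip": 0, "travel": [1, -40, 0], "dr": [0, 0, 0]},
  {"grip": 0, "travel": [0, -40, 0], "dr": [0, 0, 0]},
  {"grip": 0, "travel": [0, -40, 0], "dr": [0, 0, 0]},
  {"grip": 0, "travel": [0, -40, 0], "dr": [0, 0, 0]},
  {"grip": 0, "travel": [0, -40, 0], "dr": [0, 0, 0]},
  {"grip": 0, "travel": [0, -40, 0], "dr": [0, 0, 0]},
  {"grip": 0, "travel": [0, -35, 0], "dr": [0, 0, 0]},
  {"grip": 0, "travel": [0, -15, 0], "dr": [0, 0, 0]},
  {"grip": 0, "travel": [0, 0, 0], "dr": [0, 0, 0]},
  {"grip": 0, "travel": [0, 0, 0], "dr": [0, 0, 0]},
])

```text
time: 13.85
tool_pos: [0.4932, -0.3782, 0.1308]
tcp_rot: [[-1.0, -0.028, -0.0], [-0.028, 1.0, 0.001], [0.0, 0.001, -1.0]]
ft_force: [-0.3, 0.4, -2.2]
grip_width: 0.0078
finger_force: 40.0
```

```bash
python3 - <<'E'
from h import *
ctrl.grab_frame("scene");print(see("scene","carrier"))
E
```

```text
[(0.76, array([ 0.4795, -0.3108,  0.0276])), (0.51, array([0.4975, 0.2491, 0.0319]))]
```

Request:
send_rows([
  {"grip": 0, "travel": [2, -5, -20], "dr": [0, 0, 0]},
  {"grip": 0, "travel": [0, -5, -25], "dr": [0, 0, 0]},
  {"grip": 0, "travel": [0, 0, -20], "dr": [0, 0, 0]},
  {"grip": 0, "travel": [0, 0, 0], "dr": [0, 0, 0]},
  {"grip": 0, "travel": [0, 0, 0], "dr": [0, 0, 0]},
])

```text
time: 14.45
tool_pos: [0.4956, -0.3884, 0.0665]
tcp_rot: [[-1.0, -0.029, -0.0], [-0.029, 1.0, 0.001], [0.0, 0.001, -1.0]]
ft_force: [0.6, 0.6, -0.6]
grip_width: 0.0076
finger_force: 40.0
```

```bash
python3 - <<'E'
from h import *
fr=[ctrl.grab_frame("scene").astype(float) for _ in range(4)]
im=np.mean(fr,0).astype(np.uint8)
b=cv2.resize(im[200:285,105:225],None,fx=6.6,fy=6.6,interpolation=cv2.INTER_CUBIC); cv2.imwrite("pics/j.png",cv2.convertScaleAbs(b,alpha=1.6))
cv2.imwrite("pics/j_raw.png",im)
s=ctrl.observe();print(s["tool_pos"],s["ft_force"])
E
```

```text
[ 0.49593767 -0.38981437  0.06754347] [-0.7405442   0.37565418 -0.75396972]
```

View pics/j.png

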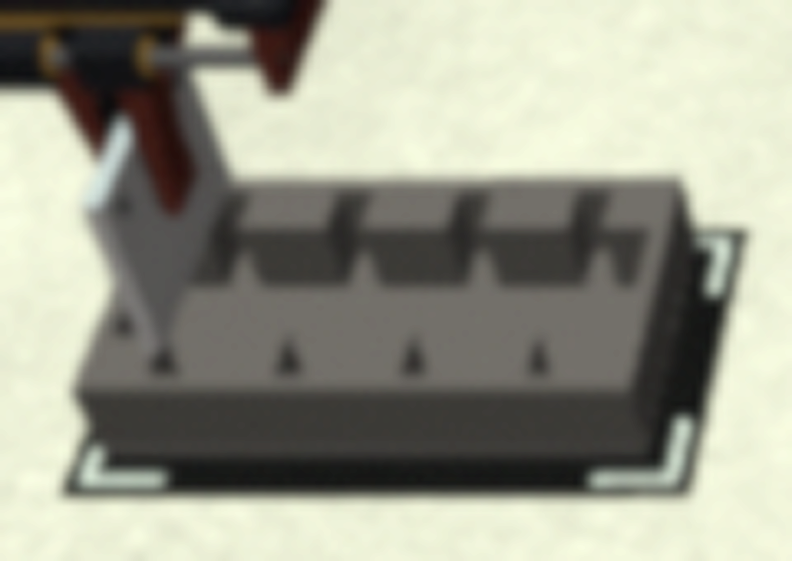

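```bash
python3 - <<'E'
from h import *
P=lambda q:((p(q,"scene")-[105,200]+.5)*6.6-.5).round(0)
a=np.radians(1.4);R=np.array([[np.cos(a),-np.sin(a),0],[np.sin(a),np.cos(a),0],[0,0,1]]);c=np.array([.4922,-.3133,0])
pt=np.array([[.06,-.11,.041],[.06,.11,.041],[-.06,.11,.041],[-.06,-.11,.041],[.052,-.082,.041],[.052,-.068,.041],[.03,-.068,.041],[.052,.018,.041],[.052,.032,.041],[.03,.032,.041],[-.052,.032,.041]])
print(P(pt@R.T+c))
T=np.array([.495,-.389,0])
print(P(np.array([[.05,-.004,.0535],[.05,.004,.0535],[.05,-.004,.1335],[.05,.004,.1335]])@R.T+T))
print("spot",P([[.5692,-.4318,0]]))
print(f([(78,388),(635,388),(683,180)],6.6,(105,200),0)) if 0 else None
print(w((np.array([(78,388),(635,388),(683,180)])+.5)/6.6-.5+[105,200],.041,"scene").round(4))
print(w((np.array([(68,493),(688,493),(745,232)])+.5)/6.6-.5+[105,200],0,"scene").round(4))
E
```

```text
[[ 65. 393.]
 [626. 395.]
 [680. 182.]
 [156. 181.]
 [143. 379.]
 [178. 379.]
 [194. 338.]
 [396. 379.]
 [431. 379.]
 [444. 339.]
 [490. 195.]]
[[140. 355.]
 [160. 355.]
 [ 77. 208.]
 [ 98. 208.]]
spot [[ 60. 489.]]
[[ 0.5519 -0.4178  0.041 ]
 [ 0.5458 -0.199   0.041 ]
 [ 0.4281 -0.2037  0.041 ]]
[[ 0.5711 -0.4281  0.    ]
 [ 0.5641 -0.1814 -0.    ]
 [ 0.417  -0.1862  0.    ]]
```

Request:
send_rows([
  {"grip": 0, "travel": [0, 0, -8], "dr": [0, 0, 0]},
  {"grip": 0, "travel": [0, 0, -4], "dr": [0, 0, 0]},
  {"grip": 0, "travel": [0, 0, -4], "dr": [0, 0, 0]},
  {"grip": 0, "travel": [0, 0, -3], "dr": [0, 0, 0]},
])

```text
time: 15.05
tool_pos: [0.4948, -0.3896, 0.0465]
tcp_rot: [[-1.0, -0.028, -0.001], [-0.028, 1.0, 0.0], [0.001, 0.0, -1.0]]
ft_force: [0.2, -0.4, -1.5]
grip_width: 0.0076
finger_force: 40.0
```

Request:
send_rows([
  {"grip": 0, "travel": [0, 0, -8], "dr": [0, 0, 0]},
  {"grip": 0, "travel": [0, 0, -8], "dr": [0, 0, 0]},
  {"grip": 0, "travel": [0, 0, -5], "dr": [0, 0, 0]},
  {"grip": 0, "travel": [0, 0, -3], "dr": [0, 0, 0]},
  {"grip": 0, "travel": [0, 0, 0], "dr": [0, 0, 0]},
])

```text
time: 15.55
tool_pos: [0.4947, -0.3896, 0.0225]
tcp_rot: [[-1.0, -0.028, -0.001], [-0.028, 1.0, 0.0], [0.001, 0.001, -1.0]]
ft_force: [-0.5, -0.1, -1.0]
grip_width: 0.0079
finger_force: 40.0
```

Request:
send_rows([
  {"grip": 0, "travel": [0, 0, -2], "dr": [0, 0, 0]},
  {"grip": 30, "travel": [0, 0, 0], "dr": [0, 0, 0]},
  {"grip": 30, "travel": [0, 0, 0], "dr": [0, 0, 0]},
  {"grip": 30, "travel": [0, 0, 0], "dr": [0, 0, 0]},
  {"grip": 35, "travel": [0, 0, 15], "dr": [0, 0, 0]},
  {"grip": 35, "travel": [0, 0, 25], "dr": [0, 0, 0]},
  {"grip": 35, "travel": [0, 0, 40], "dr": [0, 0, 0]},
  {"grip": 35, "travel": [0, 20, 30], "dr": [0, 0, 0]},
  {"grip": 35, "travel": [-1, 45, 0], "dr": [0, 0, 0]},
  {"grip": 35, "travel": [-1, 45, 0], "dr": [0, 0, 0]},
  {"grip": 35, "travel": [-1, 45, 0], "dr": [0, 0, 0]},
  {"grip": 35, "travel": [-1, 45, 0], "dr": [0, 0, 0]},
])

```text
time: 16.75
tool_pos: [0.4911, -0.1882, 0.1326]
tcp_rot: [[-1.0, -0.027, 0.002], [-0.027, 1.0, -0.0], [-0.002, -0.0, -1.0]]
ft_force: [1.4, 1.2, -0.1]
grip_width: 0.0349
finger_force: 0.0
```

Request:
send_rows([
  {"grip": 35, "travel": [-1, 45, 0], "dr": [0, 0, 0]},
  {"grip": 35, "travel": [-1, 45, 0], "dr": [0, 0, 0]},
  {"grip": 35, "travel": [-1, 45, 0], "dr": [0, 0, 0]},
  {"grip": 35, "travel": [-1, 45, 0], "dr": [0, 0, 0]},
  {"grip": 35, "travel": [-1, 45, 0], "dr": [0, 0, 0]},
  {"grip": 35, "travel": [-1, 45, 0], "dr": [0, 0, 0]},
  {"grip": 35, "travel": [-1, 45, 0], "dr": [0, 0, 0]},
  {"grip": 35, "travel": [0, 45, 0], "dr": [0, 0, 0]},
  {"grip": 35, "travel": [0, 45, 0], "dr": [0, 0, 0]},
  {"grip": 35, "travel": [0, 45, 0], "dr": [0, 0, 0]},
  {"grip": 35, "travel": [0, 25, 0], "dr": [0, 0, 0]},
  {"grip": 35, "travel": [0, 0, 0], "dr": [0, 0, 0]},
])

```text
time: 17.95
tool_pos: [0.4833, 0.2901, 0.1323]
tcp_rot: [[-0.999, -0.033, 0.001], [-0.033, 0.999, 0.002], [-0.001, 0.002, -1.0]]
ft_force: [-0.2, 0.1, 0.4]
grip_width: 0.0349
finger_force: 0.0
```

```bash
cat > look.py <<'E'
from h import *
import sys
im=ctrl.grab_frame("top")
b=cv2.resize(im[200:290,370:530],None,fx=4.3,fy=4.3,interpolation=cv2.INTER_CUBIC); b=cv2.convertScaleAbs(b,alpha=1.7); cv2.imwrite(sys.argv[1],b)
cv2.imwrite("pics/last_top.png",im)
r=cv2.imread("pics/i.png"); 
# edges: carrier left-top strip and right/bottom edges, compare with reference by template match
for n,(x0,y0,x1,y1) in dict(right=(600,50,688,330),bot=(330,270,600,330)).items():
    m=cv2.matchTemplate(b[max(0,y0-20):y1+20,max(0,x0-20):x1+20],r[y0+15:y1-15,x0+15:x1-15],cv2.TM_CCOEFF_NORMED); print(n,cv2.minMaxLoc(m)[1],np.array(cv2.minMaxLoc(m)[3]))
print("carrier",see("top","carrier"),"plates",see("top","plate0"))
s=ctrl.observe();print(s["time"],s["tool_pos"])
E
python3 look.py pics/k.png
```

```text
right 0.531766951084137 [35 35]
bot 0.4484499394893646 [ 0 24]
carrier [(0.82, array([ 0.4646, -0.2918,  0.0288]))] plates [(0.91, array([ 0.4682, -0.3672,  0.0725])), (0.67, array([0.3704, 0.0579, 0.0793])), (0.39, array([0.3614, 0.2408, 0.0531])), (0.35, array([0.7381, 0.2418, 0.0278])), (0.21, array([0.6747, 0.0356, 0.0565]))]
18.1 [0.48441113 0.28412548 0.13178212]
```

View pics/k.png

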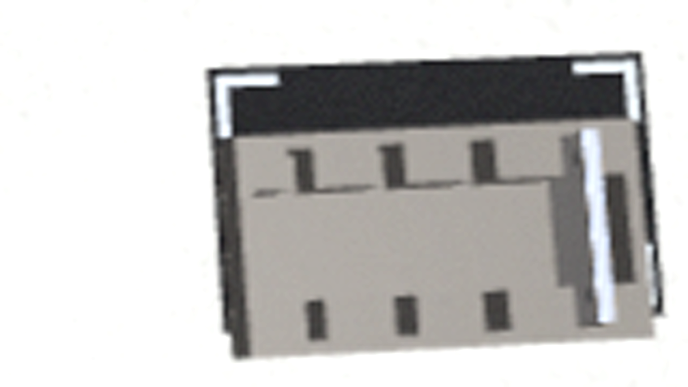

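```bash
python3 - <<'E'
from h import *
rect("carrier",f([(233,135),(633,120),(655,337),(245,357)],4.3,(370,200),.041))
q=f([(590,130),(607,320)],4.3,(370,200),.086);print("plate",q.mean(0),q[0]-q[1])
for z in(.0,):pass
# slot ends on far(right) row, tops
c=ctrl.camera_info("top")
a=np.radians(2.0)
E
```

```text
carrier [ 0.4687 -0.2977  0.041 ] [0.1201, 0.1182, 0.2199, 0.2231] 1.08 2.59 1.69 2.16
plate [ 0.47132303 -0.36264651  0.086     ] [0.09881157 0.00351881 0.        ]
```

The carrier has been knocked to (0.469,-0.298), and the plate leans inside its slot. I'll load the other plates there, then push it square at the end.

Request:
send_rows([
  {"grip": 35, "travel": [-1, 20, 0], "dr": [0, 0, 0.3]},
  {"grip": 35, "travel": [0, 0, 0], "dr": [0, 0, 0]},
])

```text
time: 18.3
tool_pos: [0.4829, 0.3071, 0.1316]
tcp_rot: [[-0.999, -0.034, 0.0], [-0.034, 0.999, 0.002], [-0.0, 0.002, -1.0]]
ft_force: [-1.0, 0.7, -0.1]
grip_width: 0.0348
finger_force: 0.0
```

Request:
send_rows([
  {"grip": 35, "travel": [0, -2, -25], "dr": [0, 0, 0]},
  {"grip": 35, "travel": [0, 0, -40], "dr": [0, 0, 0]},
  {"grip": 35, "travel": [0, 0, -30], "dr": [0, 0, 0]},
  {"grip": 35, "travel": [0, 0, -14], "dr": [0, 0, 0]},
  {"grip": 35, "travel": [0, 0, 0], "dr": [0, 0, 0]},
  {"grip": 0, "travel": [0, 0, 0], "dr": [0, 0, 0]},
  {"grip": 0, "travel": [0, 0, 0], "dr": [0, 0, 0]},
  {"grip": 0, "travel": [0, 0, 0], "dr": [0, 0, 0]},
  {"grip": 0, "travel": [0, 0, 0], "dr": [0, 0, 0]},
])

```text
time: 19.2
tool_pos: [0.4837, 0.3059, 0.0234]
tcp_rot: [[-0.999, -0.033, 0.002], [-0.033, 0.999, 0.004], [-0.003, 0.004, -1.0]]
ft_force: [-0.3, 2.9, -1.3]
grip_width: 0.008
finger_force: 40.0
```

Request:
send_rows([
  {"grip": 0, "travel": [0, 0, 15], "dr": [0, 0, 0]},
  {"grip": 0, "travel": [0, 0, 25], "dr": [0, 0, 0]},
  {"grip": 0, "travel": [0, 0, 35], "dr": [0, 0, 0]},
  {"grip": 0, "travel": [0, 0, 35], "dr": [0, 0, 0]},
  {"grip": 0, "travel": [0, -25, 0], "dr": [0, 0, 0]},
  {"grip": 0, "travel": [-1, -40, 0], "dr": [0, 0, 0]},
  {"grip": 0, "travel": [-1, -40, 0], "dr": [0, 0, 0]},
  {"grip": 0, "travel": [-1, -40, 0], "dr": [0, 0, 0]},
  {"grip": 0, "travel": [-1, -40, 0], "dr": [0, 0, 0]},
  {"grip": 0, "travel": [-1, -40, 0], "dr": [0, 0, 0]},
  {"grip": 0, "travel": [-1, -40, 0], "dr": [0, 0, 0]},
  {"grip": 0, "travel": [-1, -40, 0], "dr": [0, 0, 0]},
])

```text
time: 20.4
tool_pos: [0.4758, -0.0033, 0.1327]
tcp_rot: [[-0.999, -0.033, 0.001], [-0.033, 0.999, 0.0], [-0.001, 0.0, -1.0]]
ft_force: [0.6, -0.2, -2.2]
grip_width: 0.0078
finger_force: 40.0
```

Request:
send_rows([
  {"grip": 0, "travel": [-2, -40, 0], "dr": [0, 0, 0]},
  {"grip": 0, "travel": [-2, -40, 0], "dr": [0, 0, 0]},
  {"grip": 0, "travel": [-2, -40, 0], "dr": [0, 0, 0]},
  {"grip": 0, "travel": [-2, -40, 0], "dr": [0, 0, 0]},
  {"grip": 0, "travel": [0, -40, 0], "dr": [0, 0, 0]},
  {"grip": 0, "travel": [0, -40, 0], "dr": [0, 0, 0]},
  {"grip": 0, "travel": [0, -25, 0], "dr": [0, 0, 0]},
  {"grip": 0, "travel": [0, 0, 0], "dr": [0, 0, 0]},
  {"grip": 0, "travel": [0, 0, 0], "dr": [0, 0, 0]},
])

```text
time: 21.3
tool_pos: [0.4678, -0.2666, 0.1322]
tcp_rot: [[-0.999, -0.032, -0.0], [-0.032, 0.999, 0.001], [0.0, 0.001, -1.0]]
ft_force: [-0.0, 0.1, -1.6]
grip_width: 0.008
finger_force: 40.0
```

Request:
send_rows([
  {"grip": 0, "travel": [0.7, -6, -25], "dr": [0, 0, 0]},
  {"grip": 0, "travel": [0, 0, -30], "dr": [0, 0, 0]},
  {"grip": 0, "travel": [0, 0, -15], "dr": [0, 0, 0]},
  {"grip": 0, "travel": [0, 0, 0], "dr": [0, 0, 0]},
  {"grip": 0, "travel": [0, 0, 0], "dr": [0, 0, 0]},
])

```text
time: 21.8
tool_pos: [0.4692, -0.2715, 0.0626]
tcp_rot: [[-0.999, -0.035, -0.0], [-0.035, 0.999, 0.001], [0.0, 0.001, -1.0]]
ft_force: [-0.6, -0.1, -1.9]
grip_width: 0.0075
finger_force: 40.0
```

```bash
python3 - <<'E'
from h import *
ctrl.grab_frame("scene");print(see("scene","carrier"),see("scene","plate0"))
E
```

```text
[(0.85, array([ 0.4889, -0.2826,  0.0253]))] [(0.92, array([0.3727, 0.0605, 0.0426])), (0.86, array([0.2354, 0.3739, 0.0469])), (0.85, array([ 0.4734, -0.3582,  0.0686])), (0.85, array([0.3385, 0.2842, 0.0441])), (0.73, array([0.3406, 0.4653, 0.0467])), (0.55, array([ 0.4972, -0.2644,  0.0847])), (0.54, array([0.4846, 0.354 , 0.0714]))]
```

Request:
send_rows([
  {"grip": 0, "travel": [0, 0, -4], "dr": [0, 0, 0]},
  {"grip": 0, "travel": [0, 0, -4], "dr": [0, 0, 0]},
  {"grip": 0, "travel": [0, 0, -3], "dr": [0, 0, 0]},
])

```text
time: 22.25
tool_pos: [0.4687, -0.2727, 0.0509]
tcp_rot: [[-0.999, -0.033, 0.0], [-0.033, 0.999, 0.0], [-0.0, 0.0, -1.0]]
ft_force: [-0.2, -0.3, -1.9]
grip_width: 0.0075
finger_force: 40.0
```

Free so far: the bottom is at about 0.0355, below the tooth tops. Continuing down.

Request:
send_rows([
  {"grip": 0, "travel": [0, 0, -5], "dr": [0, 0, 0]},
  {"grip": 0, "travel": [0, 0, -5], "dr": [0, 0, 0]},
  {"grip": 0, "travel": [0, 0, -6], "dr": [0, 0, 0]},
  {"grip": 0, "travel": [0, 0, -6], "dr": [0, 0, 0]},
  {"grip": 0, "travel": [0, 0, -5], "dr": [0, 0, 0]},
  {"grip": 0, "travel": [0, 0, 0], "dr": [0, 0, 0]},
])

```text
time: 22.85
tool_pos: [0.4682, -0.2724, 0.0232]
tcp_rot: [[-0.999, -0.033, -0.001], [-0.033, 0.999, 0.001], [0.001, 0.001, -1.0]]
ft_force: [-0.1, 0.7, -1.9]
grip_width: 0.0075
finger_force: 40.0
```

Request:
send_rows([
  {"grip": 0, "travel": [0, 0, -2], "dr": [0, 0, 0]},
  {"grip": 30, "travel": [0, 0, 0], "dr": [0, 0, 0]},
  {"grip": 30, "travel": [0, 0, 0], "dr": [0, 0, 0]},
  {"grip": 30, "travel": [0, 0, 0], "dr": [0, 0, 0]},
  {"grip": 35, "travel": [0, 0, 15], "dr": [0, 0, 0]},
  {"grip": 35, "travel": [0, 0, 25], "dr": [0, 0, 0]},
  {"grip": 35, "travel": [0, 0, 40], "dr": [0, 0, 0]},
  {"grip": 35, "travel": [0, 20, 30], "dr": [0, 0, 0]},
  {"grip": 35, "travel": [1, 45, 0], "dr": [0, 0, 0]},
  {"grip": 35, "travel": [1, 45, 0], "dr": [0, 0, 0]},
  {"grip": 35, "travel": [1, 45, 0], "dr": [0, 0, 0]},
  {"grip": 35, "travel": [1, 45, 0], "dr": [0, 0, 0]},
])

```text
time: 24.05
tool_pos: [0.4727, -0.0711, 0.1327]
tcp_rot: [[-0.999, -0.033, 0.001], [-0.033, 0.999, 0.0], [-0.001, -0.0, -1.0]]
ft_force: [0.7, 1.1, 0.1]
grip_width: 0.0349
finger_force: 0.0
```

Request:
send_rows([
  {"grip": 35, "travel": [1, 45, 0], "dr": [0, 0, 0]},
  {"grip": 35, "travel": [1, 45, 0], "dr": [0, 0, 0]},
  {"grip": 35, "travel": [1, 45, 0], "dr": [0, 0, 0]},
  {"grip": 35, "travel": [1, 45, 0], "dr": [0, 0, 0]},
  {"grip": 35, "travel": [2, 45, 0], "dr": [0, 0, 0]},
  {"grip": 35, "travel": [2, 45, 0], "dr": [0, 0, 0]},
  {"grip": 35, "travel": [2, 45, 0], "dr": [0, 0, 0]},
  {"grip": 35, "travel": [0, 45, 0], "dr": [0, 0, 0]},
  {"grip": 35, "travel": [0, 45, 0], "dr": [0, 0, 0]},
  {"grip": 35, "travel": [0, 30, 0], "dr": [0, 0, 0]},
  {"grip": 35, "travel": [0, 0, 0], "dr": [0, 0, 0]},
  {"grip": 35, "travel": [0, 0, 0], "dr": [0, 0, 0]},
])

```text
time: 25.25
tool_pos: [0.4825, 0.3623, 0.1319]
tcp_rot: [[-0.999, -0.034, -0.0], [-0.034, 0.999, -0.001], [0.0, -0.001, -1.0]]
ft_force: [-0.5, -1.2, -0.3]
grip_width: 0.035
finger_force: 0.0
```

```bash
python3 look.py pics/l.png; python3 - <<'E'
import cv2,numpy as np
# compare carrier edges with k picture
k=cv2.imread("pics/k.png");l=cv2.imread("pics/l.png")
for n,(x0,y0,x1,y1) in dict(tl=(200,90,420,230),bl=(215,270,420,380)).items():
    m=cv2.matchTemplate(l[y0-30:y1+30 if y1+30<387 else 387,x0-30:x1+30],k[y0:min(y1,357),x0:x1],cv2.TM_CCOEFF_NORMED);r=cv2.minMaxLoc(m);print(n,r[1],np.array(r[3])-30)
E
```

```text
right 0.5343078970909119 [35 35]
bot 0.21907977759838104 [ 0 25]
carrier [(0.94, array([ 0.4663, -0.299 ,  0.0421]))] plates [(0.84, array([0.333 , 0.2754, 0.0742])), (0.76, array([0.3719, 0.0595, 0.0827])), (0.65, array([ 0.4706, -0.2675,  0.0687])), (0.6, array([ 0.7054, -0.3349,  0.0406])), (0.59, array([ 0.4674, -0.3663,  0.0724])), (0.53, array([0.4502, 0.3512, 0.0726]))]
25.4 [0.4833019  0.36048889 0.13224789]
tl 0.9633401036262512 [0 0]
bl 0.9364625811576843 [0 0]
```

Carrier unmoved since the last look. Now the third plate at (0.4823,0.3554).

Request:
send_rows([
  {"grip": 35, "travel": [-1, -6, -25], "dr": [0, 0, 0]},
  {"grip": 35, "travel": [0, 0, -40], "dr": [0, 0, 0]},
  {"grip": 35, "travel": [0, 0, -30], "dr": [0, 0, 0]},
  {"grip": 35, "travel": [0, 0, -14], "dr": [0, 0, 0]},
  {"grip": 35, "travel": [0, 0, 0], "dr": [0, 0, 0]},
  {"grip": 0, "travel": [0, 0, 0], "dr": [0, 0, 0]},
  {"grip": 0, "travel": [0, 0, 0], "dr": [0, 0, 0]},
  {"grip": 0, "travel": [0, 0, 0], "dr": [0, 0, 0]},
  {"grip": 0, "travel": [0, 0, 0], "dr": [0, 0, 0]},
])

```text
time: 26.3
tool_pos: [0.4823, 0.3568, 0.0243]
tcp_rot: [[-0.999, -0.033, 0.001], [-0.033, 0.999, 0.001], [-0.002, 0.001, -1.0]]
ft_force: [-1.0, -1.1, 2.2]
grip_width: 0.0078
finger_force: 40.0
```

Request:
send_rows([
  {"grip": 0, "travel": [0, 0, 15], "dr": [0, 0, 0]},
  {"grip": 0, "travel": [0, 0, 25], "dr": [0, 0, 0]},
  {"grip": 0, "travel": [0, 0, 35], "dr": [0, 0, 0]},
  {"grip": 0, "travel": [0, 0, 35], "dr": [0, 0, 0]},
  {"grip": 0, "travel": [0, -25, 0], "dr": [0, 0, 0]},
  {"grip": 0, "travel": [-1, -40, 0], "dr": [0, 0, 0]},
  {"grip": 0, "travel": [-1, -40, 0], "dr": [0, 0, 0]},
  {"grip": 0, "travel": [-1, -40, 0], "dr": [0, 0, 0]},
  {"grip": 0, "travel": [-1, -40, 0], "dr": [0, 0, 0]},
  {"grip": 0, "travel": [-1, -40, 0], "dr": [0, 0, 0]},
  {"grip": 0, "travel": [-1, -40, 0], "dr": [0, 0, 0]},
  {"grip": 0, "travel": [-1, -40, 0], "dr": [0, 0, 0]},
])

```text
time: 27.5
tool_pos: [0.4745, 0.0498, 0.1343]
tcp_rot: [[-0.999, -0.033, 0.001], [-0.033, 0.999, 0.0], [-0.001, 0.0, -1.0]]
ft_force: [0.5, 0.2, -1.4]
grip_width: 0.0077
finger_force: 40.0
```

Request:
send_rows([
  {"grip": 0, "travel": [-2, -40, 0], "dr": [0, 0, 0]},
  {"grip": 0, "travel": [-2, -40, 0], "dr": [0, 0, 0]},
  {"grip": 0, "travel": [-2, -40, 0], "dr": [0, 0, 0]},
  {"grip": 0, "travel": [-2, -40, 0], "dr": [0, 0, 0]},
  {"grip": 0, "travel": [0, -40, 0], "dr": [0, 0, 0]},
  {"grip": 0, "travel": [0, -40, 0], "dr": [0, 0, 0]},
  {"grip": 0, "travel": [0, -33, 0], "dr": [0, 0, 0]},
  {"grip": 0, "travel": [0, 0, 0], "dr": [0, 0, 0]},
  {"grip": 0, "travel": [0, 0, 0], "dr": [0, 0, 0]},
])

```text
time: 28.4
tool_pos: [0.4665, -0.222, 0.1337]
tcp_rot: [[-1.0, -0.031, 0.0], [-0.031, 1.0, 0.0], [-0.0, 0.0, -1.0]]
ft_force: [-1.0, 0.8, -1.6]
grip_width: 0.0076
finger_force: 40.0
```

Request:
send_rows([
  {"grip": 0, "travel": [0, -0.5, -25], "dr": [0, 0, 0]},
  {"grip": 0, "travel": [0, 0, -30], "dr": [0, 0, 0]},
  {"grip": 0, "travel": [0, 0, -15], "dr": [0, 0, 0]},
  {"grip": 0, "travel": [0, 0, 0], "dr": [0, 0, 0]},
  {"grip": 0, "travel": [0, 0, -4], "dr": [0, 0, 0]},
  {"grip": 0, "travel": [0, 0, -4], "dr": [0, 0, 0]},
  {"grip": 0, "travel": [0, 0, -3], "dr": [0, 0, 0]},
])

```text
time: 29.1
tool_pos: [0.4674, -0.222, 0.0527]
tcp_rot: [[-0.999, -0.033, 0.001], [-0.033, 0.999, -0.0], [-0.001, -0.0, -1.0]]
ft_force: [0.1, -0.5, -1.1]
grip_width: 0.008
finger_force: 40.0
```

Request:
send_rows([
  {"grip": 0, "travel": [0, 0, -5], "dr": [0, 0, 0]},
  {"grip": 0, "travel": [0, 0, -5], "dr": [0, 0, 0]},
  {"grip": 0, "travel": [0, 0, -6], "dr": [0, 0, 0]},
  {"grip": 0, "travel": [0, 0, -6], "dr": [0, 0, 0]},
  {"grip": 0, "travel": [0, 0, -5], "dr": [0, 0, 0]},
  {"grip": 0, "travel": [0, 0, 0], "dr": [0, 0, 0]},
])

```text
time: 29.7
tool_pos: [0.4662, -0.222, 0.0243]
tcp_rot: [[-0.999, -0.033, -0.001], [-0.033, 0.999, 0.0], [0.001, 0.0, -1.0]]
ft_force: [-0.0, 0.3, -2.5]
grip_width: 0.008
finger_force: 40.0
```

Request:
send_rows([
  {"grip": 0, "travel": [0, 0, -2], "dr": [0, 0, 0]},
  {"grip": 30, "travel": [0, 0, 0], "dr": [0, 0, 0]},
  {"grip": 30, "travel": [0, 0, 0], "dr": [0, 0, 0]},
  {"grip": 30, "travel": [0, 0, 0], "dr": [0, 0, 0]},
  {"grip": 35, "travel": [0, 0, 15], "dr": [0, 0, 0]},
  {"grip": 35, "travel": [0, 0, 25], "dr": [0, 0, 0]},
  {"grip": 60, "travel": [0, 0, 40], "dr": [0, 0, 0]},
  {"grip": 60, "travel": [-20, 20, 30], "dr": [0, 0, 0]},
  {"grip": 60, "travel": [-40, 45, 0], "dr": [0, 0, 0]},
  {"grip": 60, "travel": [-40, 45, 0], "dr": [0, 0, 0]},
  {"grip": 60, "travel": [0, 45, 0], "dr": [0, 0, 0]},
  {"grip": 60, "travel": [0, 0, 0], "dr": [0, 0, 0]},
])

```text
time: 30.9
tool_pos: [0.3798, -0.0781, 0.1337]
tcp_rot: [[-0.999, -0.039, 0.001], [-0.038, 0.999, 0.002], [-0.001, 0.001, -1.0]]
ft_force: [-0.9, -0.4, 0.1]
grip_width: 0.0599
finger_force: 0.0
```

```bash
python3 look.py pics/m.png; python3 - <<'E'
import cv2,numpy as np
k=cv2.imread("pics/k.png");l=cv2.imread("pics/m.png")
for n,(x0,y0,x1,y1) in dict(tl=(200,90,420,230),bl=(215,270,420,357),br=(590,260,688,357)).items():
    m=cv2.matchTemplate(l[y0-30:y1+30,x0-30:x1+30],k[y0:y1,x0:x1],cv2.TM_CCOEFF_NORMED);r=cv2.minMaxLoc(m);print(n,r[1],np.array(r[3])-30)
E
```

```text
right 0.532426655292511 [35 35]
bot 0.603835940361023 [ 5 16]
carrier [(0.76, array([ 0.4819, -0.333 ,  0.0388]))] plates [(0.89, array([0.2355, 0.3696, 0.061 ])), (0.87, array([ 0.469 , -0.364 ,  0.0718])), (0.78, array([ 0.4747, -0.2665,  0.0646])), (0.63, array([ 0.4744, -0.2189,  0.0666])), (0.51, array([0.3366, 0.2757, 0.0782])), (0.49, array([0.3699, 0.0582, 0.0811]))]
31.05 [ 0.38076303 -0.08286331  0.13353536]
tl 0.9086819291114807 [0 0]
bl 0.3403066396713257 [-27  30]
br 0.9996844530105591 [0 0]
```

Request:
send_rows([
  {"grip": 60, "travel": [-4, -40, 0], "dr": [0, 0, -0.3]},
  {"grip": 60, "travel": [-4, -45, 0], "dr": [0, 0, 0]},
  {"grip": 60, "travel": [0, -45, 0], "dr": [0, 0, 0]},
  {"grip": 60, "travel": [0, -45, 0], "dr": [0, 0, 0]},
  {"grip": 60, "travel": [0, -40, 0], "dr": [0, 0, 0]},
  {"grip": 60, "travel": [0, 0, 0], "dr": [0, 0, 0]},
  {"grip": 60, "travel": [0, 0, 0], "dr": [0, 0, 0]},
])

```text
time: 31.75
tool_pos: [0.3712, -0.2992, 0.1326]
tcp_rot: [[-1.0, -0.023, -0.001], [-0.023, 1.0, -0.0], [0.001, -0.0, -1.0]]
ft_force: [-0.4, 0.9, -0.4]
grip_width: 0.06
finger_force: 0.0
```

Request:
send_rows([
  {"grip": 60, "travel": [0, 0, -40], "dr": [0, 0, 0]},
  {"grip": 60, "travel": [0, 0, -40], "dr": [0, 0, 0]},
  {"grip": 60, "travel": [0, 0, -35], "dr": [0, 0, 0]},
  {"grip": 60, "travel": [0, 0, -16], "dr": [0, 0, 0]},
  {"grip": 60, "travel": [0, 0, 0], "dr": [0, 0, 0]},
  {"grip": 60, "travel": [8, 0, 0], "dr": [0, 0, 0]},
  {"grip": 60, "travel": [8, 0, 0], "dr": [0, 0, 0]},
  {"grip": 60, "travel": [6, 0, 0], "dr": [0, 0, 0]},
  {"grip": 60, "travel": [5, 0, 0], "dr": [0, 0, 0]},
  {"grip": 60, "travel": [5, 0, 0], "dr": [0, 0, 0]},
  {"grip": 60, "travel": [5, 0, 0], "dr": [0, 0, 0]},
])

```text
time: 32.85
tool_pos: [0.4049, -0.297, 0.0025]
tcp_rot: [[-1.0, -0.026, -0.007], [-0.026, 1.0, 0.003], [0.007, 0.003, -1.0]]
ft_force: [-15.9, 0.9, 12.0]
grip_width: 0.0599
finger_force: 7.5
```

```bash
python3 - <<'E'
from h import *
im=ctrl.grab_frame("scene")
b=cv2.resize(im[170:290,95:265],None,fx=4.5,fy=4.5,interpolation=cv2.INTER_CUBIC); cv2.imwrite("pics/n.png",cv2.convertScaleAbs(b,alpha=1.6))
s=ctrl.observe();print(s["tool_pos"],s["ft_force"],s["ft_torque"])
print(w((np.array([(0,0)])+.5)/4.5-.5+[95,170],.041,"scene"))
E
```

```text
[ 0.40663446 -0.29710601  0.00251162] [-7.52298529  0.39134968  1.70193501] [ 0.10878932  1.66533766 -0.00273724]
[[ 0.17715918 -0.61551405  0.041     ]]
```

View pics/n.png

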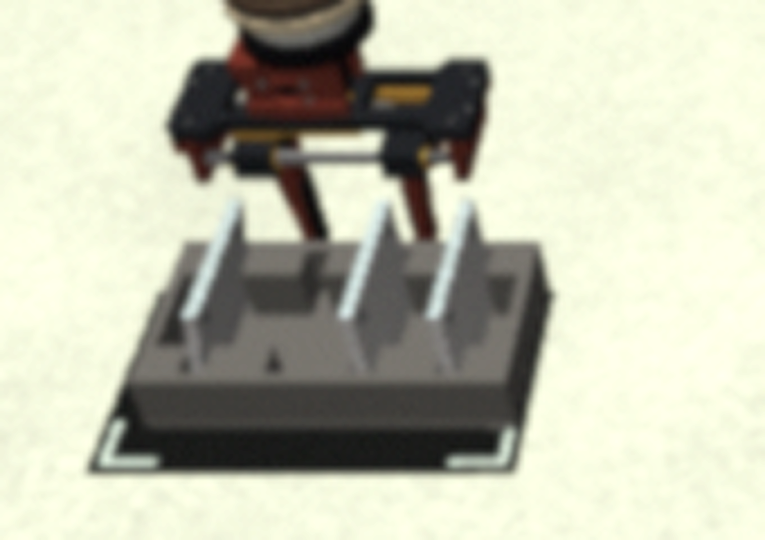

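The fingers bear on the carrier's back wall and the three plates stand clear of the gripper body. Carrying on with the push.

Request:
send_rows([
  {"grip": 60, "travel": [4, 0, 0], "dr": [0, 0, 0]},
  {"grip": 60, "travel": [4, 0, 0], "dr": [0, 0, 0]},
  {"grip": 60, "travel": [4, 0, 0], "dr": [0, 0, 0]},
  {"grip": 60, "travel": [4, 0, 0], "dr": [0, 0, 0]},
  {"grip": 60, "travel": [0, 0, 0], "dr": [0, 0, 0]},
])

```text
time: 33.4
tool_pos: [0.423, -0.2973, 0.0024]
tcp_rot: [[-1.0, -0.027, -0.004], [-0.027, 1.0, 0.001], [0.004, 0.001, -1.0]]
ft_force: [-8.7, 0.4, 5.1]
grip_width: 0.0599
finger_force: 4.2
```

```bash
cat > fit.py <<'E'
# refine carrier pose in the scene picture: front top edge and left/right via line of brightness change
from h import *
im=np.mean([ctrl.grab_frame("scene").astype(float).mean(2) for _ in range(2)],0)
P=lambda X,Y,z:p([[X,Y,z]],"scene")[0]
def col(y,x0,x1,z):  # scan along world x at given y, height z
    xs=np.arange(x0,x1,.0005); q=p(np.c_[xs,0*xs+y,0*xs+z],"scene").astype(np.float32)
    v=cv2.remap(im.astype(np.float32),q[:,0][None],q[:,1][None],cv2.INTER_LINEAR)[0]; g=np.gradient(cv2.GaussianBlur(v[None],(0,0),3)[0])
    return xs[np.argmin(g)].round(4),g.min().round(2)
print("front top edge x (expect cx+.06):",[col(y,.51,.585,.041) for y in(-.38,-.34,-.32,-.30,-.26)])
s=ctrl.observe();print(s["tool_pos"],s["ft_force"],see("scene","carrier"))
E
python3 fit.py
```

```text
front top edge x (expect cx+.06): [(np.float64(0.556), np.float32(-1.72)), (np.float64(0.555), np.float32(-1.77)), (np.float64(0.556), np.float32(-1.63)), (np.float64(0.554), np.float32(-1.73)), (np.float64(0.553), np.float32(-1.73))]
[ 0.42294519 -0.29728858  0.00240166] [-9.125792    0.15441197  4.13069511] [(0.63, array([ 0.5326, -0.3041,  0.0294])), (0.24, array([0.6801, 0.0325, 0.0492]))]
```

Request:
send_rows([
  {"grip": 60, "travel": [-15, 0, 0], "dr": [0, 0, 0]},
  {"grip": 60, "travel": [-20, 0, 0], "dr": [0, 0, 0]},
  {"grip": 60, "travel": [0, 0, 40], "dr": [0, 0, 0]},
  {"grip": 60, "travel": [0, 0, 45], "dr": [0, 0, 0]},
  {"grip": 60, "travel": [0, 0, 45], "dr": [0, 0, -8]},
  {"grip": 60, "travel": [15, 25, 0], "dr": [0, 0, -8]},
  {"grip": 60, "travel": [15, 25, 0], "dr": [0, 0, -8]},
  {"grip": 60, "travel": [15, 25, 0], "dr": [0, 0, -8]},
  {"grip": 60, "travel": [15, 25, 0], "dr": [0, 0, -8]},
  {"grip": 60, "travel": [15, 25, 0], "dr": [0, 0, -8]},
  {"grip": 60, "travel": [15, 25, 0], "dr": [0, 0, -8]},
  {"grip": 60, "travel": [15, 10, 0], "dr": [0, 0, -8]},
])

```text
time: 34.75
tool_pos: [0.4962, -0.1346, 0.1328]
tcp_rot: [[-0.461, 0.888, 0.002], [0.888, 0.461, 0.001], [0.0, 0.002, -1.0]]
ft_force: [0.4, -0.2, 0.1]
grip_width: 0.0601
finger_force: 0.0
```

Request:
send_rows([
  {"grip": 60, "travel": [0, 0, 0], "dr": [0, 0, -8]},
  {"grip": 60, "travel": [0, 0, 0], "dr": [0, 0, -8]},
  {"grip": 60, "travel": [0, 0, 0], "dr": [0, 0, -8]},
  {"grip": 60, "travel": [0, 0, 0], "dr": [0, 0, 0]},
])

```text
time: 35.15
tool_pos: [0.4955, -0.1373, 0.1326]
tcp_rot: [[-0.061, 0.998, 0.001], [0.998, 0.061, 0.0], [0.0, 0.001, -1.0]]
ft_force: [-0.1, -0.3, 0.4]
grip_width: 0.0598
finger_force: 0.0
```

Request:
send_rows([
  {"grip": 60, "travel": [0, 0, -40], "dr": [0, 0, -1.8]},
  {"grip": 60, "travel": [0, 0, -40], "dr": [0, 0, 0]},
  {"grip": 60, "travel": [0, 0, -35], "dr": [0, 0, 0]},
  {"grip": 60, "travel": [0, 0, -16], "dr": [0, 0, 0]},
  {"grip": 60, "travel": [0, 0, 0], "dr": [0, 0, 0]},
  {"grip": 60, "travel": [0, -15, 0], "dr": [0, 0, 0]},
  {"grip": 60, "travel": [0, -12, 0], "dr": [0, 0, 0]},
  {"grip": 60, "travel": [0, -7, 0], "dr": [0, 0, 0]},
  {"grip": 60, "travel": [0, -5, 0], "dr": [0, 0, 0]},
  {"grip": 60, "travel": [0, -5, 0], "dr": [0, 0, 0]},
  {"grip": 60, "travel": [0, -5, 0], "dr": [0, 0, 0]},
  {"grip": 60, "travel": [0, -4, 0], "dr": [0, 0, 0]},
])

```text
time: 36.35
tool_pos: [0.4957, -0.1856, 0.0018]
tcp_rot: [[-0.035, 0.999, -0.001], [0.999, 0.035, 0.006], [0.006, -0.0, -1.0]]
ft_force: [-1.6, 13.9, 9.3]
grip_width: 0.0599
finger_force: 6.9
```

Request:
send_rows([
  {"grip": 60, "travel": [0, -3, 0], "dr": [0, 0, 0]},
  {"grip": 60, "travel": [0, 0, 0], "dr": [0, 0, 0]},
  {"grip": 60, "travel": [0, 10, 0], "dr": [0, 0, 0]},
  {"grip": 60, "travel": [0, 20, 0], "dr": [0, 0, 0]},
  {"grip": 60, "travel": [0, 20, 40], "dr": [0, 0, 0]},
  {"grip": 30, "travel": [10, 30, 45], "dr": [0, 0, 0]},
  {"grip": 0, "travel": [30, 30, 35], "dr": [0, 0, 0]},
  {"grip": 0, "travel": [35, 30, 0], "dr": [0, 0, 0]},
  {"grip": 0, "travel": [35, 30, 0], "dr": [0, 0, 0]},
  {"grip": 0, "travel": [35, 30, 0], "dr": [0, 0, 0]},
  {"grip": 0, "travel": [35, 30, 0], "dr": [0, 0, 0]},
  {"grip": 0, "travel": [0, 0, 0], "dr": [0, 0, 0]},
])

```text
time: 37.55
tool_pos: [0.6747, 0.0383, 0.1128]
tcp_rot: [[-0.039, 0.999, 0.001], [0.999, 0.039, 0.002], [0.002, 0.001, -1.0]]
ft_force: [0.4, 0.4, 0.2]
grip_width: 0.0076
finger_force: 0.0
```

```bash
python3 - <<'E'
from h import *
im=ctrl.grab_frame("top")
b=cv2.convertScaleAbs(cv2.resize(im[200:290,370:530],None,fx=4.3,fy=4.3,interpolation=cv2.INTER_CUBIC),alpha=1.7)
cv2.imwrite("pics/q.png",b)
print("carrier",see("top","carrier"),"plates",see("top","plate0"))
print("start",see("top","start_top"),see("top","master"))
ctrl.grab_frame("scene");print(see("scene","start_top"),see("scene","carrier"))
s=ctrl.observe();print(s["time"],s["tool_pos"],s["grip_width"])
E
```

```text
carrier [(0.93, array([ 0.4938, -0.3295,  0.039 ]))] plates [(0.97, array([ 0.4977, -0.2827,  0.0657])), (0.91, array([ 0.4943, -0.3773,  0.0668])), (0.87, array([0.3446, 0.4562, 0.0556])), (0.68, array([ 0.4939, -0.2326,  0.0686])), (0.66, array([0.3359, 0.2737, 0.0799])), (0.64, array([0.2343, 0.3711, 0.0629])), (0.54, array([0.7391, 0.2441, 0.0272]))]
start [] [(0.52, array([0.4879, 0.2058, 0.0529]))]
[(0.49, array([0.6812, 0.0302, 0.0503]))] [(0.81, array([ 0.5322, -0.3199,  0.0338])), (0.38, array([ 0.5045, -0.3749,  0.0694]))]
37.95 [0.67123676 0.02998487 0.11435293] 0.0005485052902281065
```

View pics/q.png

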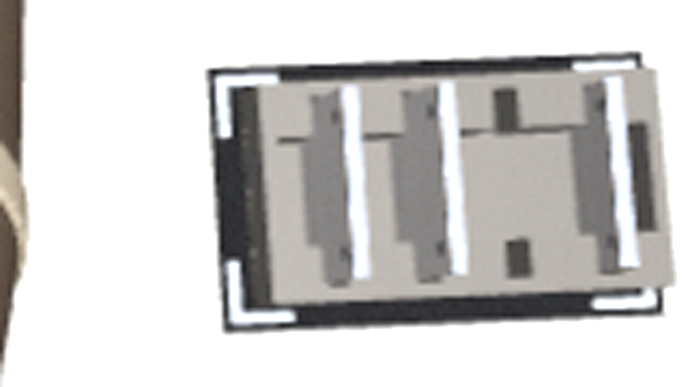

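The carrier sits centred on the spot, with corners at crop (258,85), (655,68), (675,285) and (272,303). All three plates stand in it at columns 355, 450 and 620. Next is the button.

Request:
send_rows([
  {"grip": 0, "travel": [4, 3, -20], "dr": [0, 0, 0]},
  {"grip": 0, "travel": [0, 0, -20], "dr": [0, 0, 0]},
  {"grip": 0, "travel": [0, 0, -20], "dr": [0, 0, 0]},
  {"grip": 0, "travel": [0, 0, -10], "dr": [0, 0, 0]},
  {"grip": 0, "travel": [0, 0, -4], "dr": [0, 0, 0]},
  {"grip": 0, "travel": [0, 0, -4], "dr": [0, 0, 0]},
  {"grip": 0, "travel": [0, 0, 0], "dr": [0, 0, 0]},
])

```text
time: 38.65
tool_pos: [0.6759, 0.0339, 0.0362]
tcp_rot: [[-0.031, 1.0, 0.001], [1.0, 0.031, 0.0], [0.0, 0.001, -1.0]]
ft_force: [0.1, 0.1, -0.2]
grip_width: 0.0005
finger_force: 0.0
```

Request:
send_rows([
  {"grip": 0, "travel": [0, 0, -3], "dr": [0, 0, 0]},
  {"grip": 0, "travel": [0, 0, -3], "dr": [0, 0, 0]},
  {"grip": 0, "travel": [0, 0, 0], "dr": [0, 0, 0]},
])

```text
time: 38.95
tool_pos: [0.6755, 0.0341, 0.0297]
tcp_rot: [[-0.031, 1.0, -0.0], [1.0, 0.031, 0.0], [0.0, -0.0, -1.0]]
ft_force: [-0.2, -0.1, -0.4]
grip_width: 0.0007
finger_force: 0.0
```

Request:
send_rows([
  {"grip": 0, "travel": [0, 0, -3], "dr": [0, 0, 0]},
  {"grip": 0, "travel": [0, 0, -2], "dr": [0, 0, 0]},
  {"grip": 0, "travel": [0, 0, 0], "dr": [0, 0, 0]},
])

```text
time: 39.25
tool_pos: [0.676, 0.0341, 0.025]
tcp_rot: [[-0.031, 1.0, 0.001], [1.0, 0.031, 0.0], [0.0, 0.001, -1.0]]
ft_force: [-0.3, 0.7, 3.6]
grip_width: 0.0005
finger_force: 1.5
```

Contact. Pressing on.

Request:
send_rows([
  {"grip": 0, "travel": [0, 0, -2], "dr": [0, 0, 0]},
  {"grip": 0, "travel": [0, 0, -2], "dr": [0, 0, 0]},
  {"grip": 0, "travel": [0, 0, -1], "dr": [0, 0, 0]},
  {"grip": 0, "travel": [0, 0, 0], "dr": [0, 0, 0]},
])

```text
time: 39.65
tool_pos: [0.6761, 0.0341, 0.0217]
tcp_rot: [[-0.031, 1.0, 0.001], [1.0, 0.031, 0.001], [0.001, 0.001, -1.0]]
ft_force: [-4.6, 0.6, 15.4]
grip_width: 0.0006
finger_force: 7.9
```

Request:
send_rows([
  {"grip": 0, "travel": [0, 0, -1], "dr": [0, 0, 0]},
  {"grip": 0, "travel": [0, 0, 0], "dr": [0, 0, 0]},
])

```text
time: 39.85
tool_pos: [0.6761, 0.0341, 0.0215]
tcp_rot: [[-0.031, 1.0, 0.001], [1.0, 0.031, 0.001], [0.001, 0.001, -1.0]]
ft_force: [-8.0, 0.2, 21.6]
grip_width: 0.0006
finger_force: 11.1
```

```bash
python3 - <<'E'
from h import *
s=ctrl.observe();print(s["tool_pos"],s["ft_force"])
ctrl.grab_frame("top");print(see("top","carrier"),see("top","plate0")[:5])
E
```

```text
[0.67612074 0.03414737 0.02151674] [-7.96953953  0.18538698 21.55237076]
[(0.87, array([ 0.4937, -0.3293,  0.0412])), (0.39, array([ 0.4969, -0.3782,  0.069 ]))] [(0.98, array([0.3454, 0.457 , 0.0551])), (0.93, array([ 0.4968, -0.2834,  0.068 ])), (0.86, array([ 0.4977, -0.3789,  0.0687])), (0.67, array([ 0.4919, -0.2309,  0.0666])), (0.64, array([0.2427, 0.3948, 0.0688]))]
```

Request:
send_rows([
  {"grip": 0, "travel": [0, 0, 5], "dr": [0, 0, 0]},
  {"grip": 0, "travel": [0, 0, 15], "dr": [0, 0, 0]},
  {"grip": 0, "travel": [0, 0, 30], "dr": [0, 0, 0]},
  {"grip": 0, "travel": [0, 0, 40], "dr": [0, 0, 0]},
  {"grip": 0, "travel": [0, 0, 0], "dr": [0, 0, 0]},
  {"grip": 0, "travel": [0, 0, 0], "dr": [0, 0, 0]},
])

```text
time: 40.6
tool_pos: [0.6761, 0.0341, 0.11]
tcp_rot: [[-0.031, 1.0, 0.002], [1.0, 0.031, 0.0], [0.0, 0.002, -1.0]]
ft_force: [0.0, 0.3, -0.3]
grip_width: 0.0006
finger_force: 0.0
```

```bash
python3 - <<'E'
from h import *
im=ctrl.grab_frame("top")
l=cv2.convertScaleAbs(cv2.resize(im[200:290,370:530],None,fx=4.3,fy=4.3,interpolation=cv2.INTER_CUBIC),alpha=1.7)
k=cv2.imread("pics/q.png")
r=cv2.minMaxLoc(cv2.matchTemplate(l[:,100:],k[30:350,230:670],cv2.TM_CCOEFF_NORMED));print(r[1],np.array(r[3])-[130,30])
s=ctrl.observe();print(s["time"],s["tool_pos"],s["ft_force"])
E
```

```text
0.9992036819458008 [0 0]
40.65 [0.67523359 0.03424438 0.10870453] [-1.06308403  0.03273586  0.36834759]
```

```bash
python3 -c "
from station import ctrl
print(ctrl.sign_off())"
```

```text
the job is handed in; nothing more can be done
None
```

The job is handed in: all three plates stand in the carrier, which is about 2 mm from the middle of the spot and within a degree of square, and the button was pressed to its stop and let go; the master plate was not touched.

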